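# Clamp a wound choke on a sprung bayonet post

## Robot

A 6-joint arm with a two-finger parallel gripper is mounted at the origin on the work surface. World frame = base frame: x ahead of the robot, y to its left, z up, the work surface at z = 0. Lengths are in m, angles in degrees, forces in N, time in s.
With the tool pointing down it reaches from about 0.375 to 0.9 m from the base axis. Payload 3.1 kg.
Tool frame: the origin (TCP) lies on the centre line of the jaws, within the pads' length; the fingertips stand 17 mm ahead of it and the grasp point (between the pads) lies 2 mm behind it; y points along the fingers, x is the direction in which the jaws open and shut, and the axes are right-handed (so a half turn about y gives the same grasp; the last joint's range is limited). The gripper opens to 87 mm and grips with 3 to 60 N. Pads are 19 mm wide; open, the fingers measure 117 mm over their backs; the gripper's body (75 mm by 190 mm) begins 51 mm behind the grasp point.
Start: joints at [66.836, 30.224, 82.088, -0, 67.689, -10.227], TCP at [0.14, 0.609, 0.24] pointing down, gripper open.
Joint ranges: [-176.69, 176.69], [-43.24, 126.21], [12.49, 139.97], [-82, 262], [0, 151.66], [-163.58, 163.58]. Speed limits (degrees/s): [159.86, 159.86, 180, 180, 180, 180].

## Interface

Orientations are given as a 3x3 rotation matrix whose columns are the frame's x, y, z axes.
In Python, from rig import read_state, capture, camera_info, hand_in, trace, tip_of gives the robot as it stands.
- The arm moves only by the tool jog_arm, never from a script. Its argument "steps" is a list of rows, each an object with "fingers": the opening in per cent of the stroke, from 0 (shut) to 100 (fully open); "delta_pos": the shift along the world's x, y, z in mm, a list of three; "turn": the turn about the world's z in degrees. A call has 1 to 20 rows; each row is the pose to reach, as a shift and turn from the pose commanded when the call began; what a row does not reach only later rows make up. A row lasts 1/12 s, in which the tool goes at most 41.7 mm and 7.16 degrees, less where a joint would pass 70% of its speed; a pose out of reach is approached as far as the arm can. A call with a gripper value outside its range is refused whole. The fingers move at their own pace and stop on an object; the grip force is fixed at half the most. Time passes only in rows, so rows that repeat a pose let the fingers close. It gives the time, the measured TCP pose, the force and the opening at its end, in the units of the state.
- read_state(): the state, without advancing time (a new reading comes with each control period).
- capture(name): name is "scene" or "side" or "wrist"; returns the picture (480x640x3 uint8, red, green, blue); there is no depth.
- camera_info(name): a dict with "fov_y" (degrees; the focal length in pixels is half the picture's height over the tangent of half this angle, whatever the lens; pixels are square), "cx", "cy" (the principal point, pixels), "k1" (the pictures are not rectified: a ray, as slopes to the right and down, at radius r is drawn at 1 + k1 r^2 times it, then the intrinsics apply), "view" (4x4, takes a point from world to camera coordinates); the wrist camera has in their place "tool_from_camera" (4x4, takes a point from camera to tool coordinates, whose origin is the TCP and whose axes are the tool frame's). Camera axes: x right, y down, z forward; pixel columns grow to the right and rows downward; lengths in m; the calibration is good to about 2 mm. A picture is of the moment at which its call begins: read the wrist's pose just before it. camera_info takes no time and is no camera call.
- hand_in(): hands the job in, once; it reports no verdict.
Trained networks look in the newest picture that a camera, given by its name, has taken for a name from the list of things; names that differ only in an ending like _2 or _b are one class to them, and where a whole thing is asked for, a point or a joint stands for the part that bears it (a point fixed in the world has none). Each returns a list of dicts, best first, with "confidence" (0 to 1); they miss things now and then, are a little off and sometimes report something else, mostly with a low value. They report only what shows in the picture. A call takes as long as a camera call. They do not tell look-alikes from the thing itself.
- trace(target, camera): "mask" (480x640 bool, what is visible of it).
- tip_of(target, camera): "position" ([x, y, z] in m, in world coordinates, good to about 4 mm: a listed point, or the origin of a listed thing).
The state is a dict: "time_s": time; "joint_positions": joint angles; "qvel": joint speeds; "tau": joint torques, N m; "position": TCP position; "tcp_rot": TCP orientation; "force": force on the tool from outside, world axes, zero at the start; "moment": the same for the moment, N m; "opening": opening from 0.0 (shut) to 1.0 (fully open).
Only numpy, scipy, OpenCV 4.12 (cv2) and the standard library are available. Lean on these libraries where they do the work, as an engineer would, in place of code of your own. Each camera call takes 0.05 s, during which the arm holds its last target.

## Task

Build the stack on the fixture's steel post in this order: the green copper-wound choke flat on the white sprung platform, the brass bush flange down on top of it, then the red cap with its slot over the post's cross-head. Push the cap down gently against the spring and give it a quarter turn, so that the cross-head drops across the slot and the stack stays clamped when you let go. The post sits anywhere along its slide, so find it by touch or sight; do not force anything (stay well under 25 N on the fixture and the stack), and leave the white spare tube and the small yellow choke where they are.

Things in the scene. Friction and masses are not known exactly. Their poses are not given: they have to be found in the camera images.
- fixture: aluminium base plate 170 x 110 x 12 mm fixed to the bench; origin at the centre of its underside, x along its two dark rails, z up. A blue carriage (70 x 72 mm, top at z = 30 mm) with the steel post stands on it at y = 0, its centre anywhere within 12 mm either way of the origin in x. It is locked and cannot be pushed along. Its place is NOT in this reading: feel or look for it
- track (a point): point on the fixture, 49 mm above its origin, same axes: height of the top of the white sprung platform (54 mm diameter) round the post, wherever the carriage stands. The platform yields from about 6 N on, then sinks 1 mm per 1.6 N, at most 11 mm
- headline (a point): point on the fixture, 110 mm above its origin, same axes: height of the post's top, wherever the carriage stands. The post: round shaft 22 mm in diameter up to 23 mm below this height, a neck 8 mm in diameter, then a cross-head (T), the topmost 9 mm, 21 mm long along the fixture's y and 8 mm wide along x (last 3 mm tapered to 18 x 5 mm)
- choke: green toroidal choke with copper windings, a ring 60 mm outside diameter, 27 mm bore, 26 mm high, about 250 g, lying flat; origin at the centre of its underside, z up along the bore
- bush: brass flanged bush: flange 56 mm in diameter and 5 mm thick at the bottom, hub 40 mm in diameter up to 24 mm height, bore 27 mm right through, about 70 g; origin at the centre of its underside (flange side), z up
- cap: red bayonet cap, 44 x 44 mm, about 60 g; origin at the centre of its underside, z up. Floor 5 mm thick with a through slot 25 mm long (along its x) and 11 mm wide (along y). Two upright grip ears along x, outer faces 22 mm either side of the centre in y (44 mm across), each 4 mm thick, 36 mm long, tops 34 mm above the origin
- cap_floor (a point): centre of the cap floor's top, 5 mm above its origin, same axes. Round the slot four black pads 2.5 mm high leave a 12 mm wide groove along y. With the slot over the cross-head and the cap resting on choke and bush, push it down 5.5 mm or more (about 11 N) to turn it; a quarter turn either way brings the groove under the cross-head; eased off, the cap rises 2.5 mm and is locked
- spare_bush: bystander: plain white plastic spacer tube, 32 mm in diameter, 30 mm high, origin at the centre of its underside; its bore does not fit the post
- spare_choke: bystander: smaller yellow choke, 48 mm in diameter, 18 mm high, origin at the centre of its underside
Things that resemble listed ones, but are neither listed nor needed, are in the scene too. Of the things that look like the cap, take the one that is nearest to the robot's base at the start.

How it is judged (in metres and radians):
On the way, in this order (a step that is already met when the one before it is completed fails the run):
1. the choke is threaded on the post and lies flat on the platform, let go (z of choke in the frame of fixture between 0.045 and 0.052 m and angle between choke's own z axis and vertical below 0.1 rad and contact force between the fingers and choke below 0.2 N), for 0.2 s.
2. the bush is threaded on the post, flange down and flat on the choke, let go (z of bush in the frame of choke between 0.024 and 0.028 m and z of choke in the frame of fixture between 0.045 and 0.052 m and horizontal distance between bush and choke below 0.007 m and angle between bush's own z axis and vertical below 0.1 rad and contact force between the fingers and bush below 0.2 N), for 0.2 s.
At the end, for the whole second after the job is handed in: Choke, bush (flange down) and cap lie on the post in that order, axes within 7 mm, level within 0.1 rad; cap x within 0.27 rad of the fixture's x (either way); choke underside 43 to 48 mm above the fixture's underside; the cap presses on the bush with over 3 N by itself; all at rest (contact force between cap and bush above 3 N and angle between the x axis of cap and the x axis of fixture, either way round below 0.27 rad and z of cap in the frame of bush between 0.022 and 0.026 m and z of bush in the frame of choke between 0.024 and 0.028 m and z of choke in the frame of fixture between 0.043 and 0.048 m and horizontal distance between cap and bush below 0.007 m and horizontal distance between bush and choke below 0.007 m and angle between each of cap, bush, choke's own z axis and vertical below 0.1 rad and linear speed of each of cap, choke below 0.02 m/s); the robot touches nothing.
It fails at once if the choke was pressed on the fixture with more than 30 N (contact force between choke and fixture above 30 N).
It fails at once if the bush or the cap was forced on the post with more than 35 N (contact force between any of bush, cap and fixture above 35 N).
It fails at once if the robot pushed on the fixture or its post with more than 25 N (contact force between any of the arm, the fingers and fixture above 25 N).
It fails at once if one of the two spare parts was moved by more than 30 mm (distance of any of spare_bush, spare_choke from where it was at the start of the episode above 0.03 m).
It also fails if it takes over 72 s, if anything falls off the work surface, if the arm or the gripper's body presses on something with over 40 N, if the wrist force passes 120 N, or if a joint passes its speed limit or range.

## Working session

There is one attempt and no reset: what is moved stays moved. The work goes in short steps, Python scripts to look and compute and a tool call to move; the robot and the scene stay as the last step left them, time stands still between calls to the robot, and variables do not carry over. Pictures are saved under pics/ and viewed, and the job is handed in when it is done.

Besides the shell and the picture viewer there is one more tool, called after "Emit:" by a JSON object that holds its "name" and its "arguments". jog_arm: Moves the arm, as the interface text tells. Its arguments: {"type":"object","properties":{"steps":{"type":"array","items":{"type":"object","properties":{"fingers":{"type":"number"},"delta_pos":{"type":"array","items":{"type":"number"}},"turn":{"type":"number"}}}}},"required":["steps"]}

```bash
mkdir -p pics; ls
python3 - <<'E'
from rig import *
import cv2
s=read_state(); print({k:s[k] for k in s})
for n in ["scene","side","wrist"]:
    im=capture(n); cv2.imwrite(f"pics/{n}0.png",im[:,:,::-1]); print(n,camera_info(n))
    for t in ["fixture","track","headline","choke","bush","cap","spare_bush","spare_choke"]:
        print(t,[(round(d["confidence"],2),[round(float(v),4) for v in d["position"]]) for d in tip_of(t,n)])
print(read_state()["time_s"])
E
```

```text
pics
{'time_s': 0.0, 'joint_positions': array([ 6.68346186e+01,  3.02787308e+01,  8.21601364e+01,  6.63156218e-04,
        6.76878059e+01, -1.02291573e+01]), 'qvel': array([-0.01797088, -0.1205295 , -0.03436122,  0.04486874,  0.05769029,
        0.07450173]), 'tau': array([-1.34987768e-03, -4.40047896e+01, -1.76588237e+01,  6.31576963e-02,
        5.84440981e-02, -1.78920427e-04]), 'position': array([0.13961494, 0.60846351, 0.2385533 ]), 'tcp_rot': array([[ 2.23869683e-01, -8.79567312e-04, -9.74618690e-01],
       [ 9.74616663e-01, -2.02839434e-03,  2.23871047e-01],
       [-2.17382069e-03, -9.99997556e-01,  4.03144961e-04]]), 'force': array([0.55223092, 0.13921065, 0.08122969]), 'moment': array([-0.01502744, -0.02568154, -0.02413092]), 'opening': 0.9987282045527627}
scene {'fov_y': 49.50639983012018, 'cx': 327.43170888503545, 'cy': 244.21436064807733, 'k1': -0.023208204690456306, 'view': array([[-0.80282723,  0.59620956, -0.00160933,  0.44382893],
       [ 0.50619299,  0.68018407, -0.5302059 , -0.16066292],
       [-0.31501918, -0.42647836, -0.84786739,  1.21014302],
       [ 0.    
[... 1401 characters left out ...]
]
spare_bush [(0.76, [0.6052, 0.2364, -0.0029]), (0.17, [0.4159, -0.1224, -0.0013])]
spare_choke [(0.65, [0.4182, -0.1249, -0.0001])]
wrist {'fov_y': 68.29231043356114, 'cx': 325.59866421226167, 'cy': 245.95732964166038, 'k1': 0.003241980339521929, 'tool_from_camera': array([[ 9.99999959e-01, -5.83227821e-05, -2.80034388e-04,
        -9.80697647e-04],
       [ 2.52494106e-04, -2.80060912e-01,  9.59982199e-01,
        -1.45350091e-01],
       [-1.34415519e-04, -9.59982230e-01, -2.80060886e-01,
         7.63405890e-02],
       [ 0.00000000e+00,  0.00000000e+00,  0.00000000e+00,
         1.00000000e+00]])}
fixture []
track []
headline []
choke []
bush []
cap []
spare_bush []
spare_choke []
1.35
```

View images.

View pics/scene0.png

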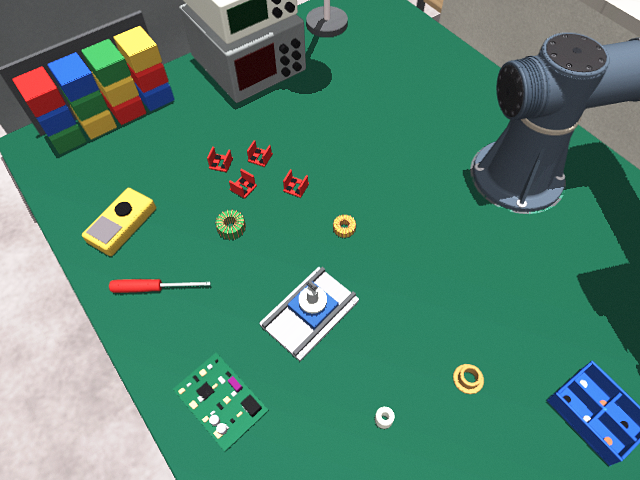

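View pics/side0.png

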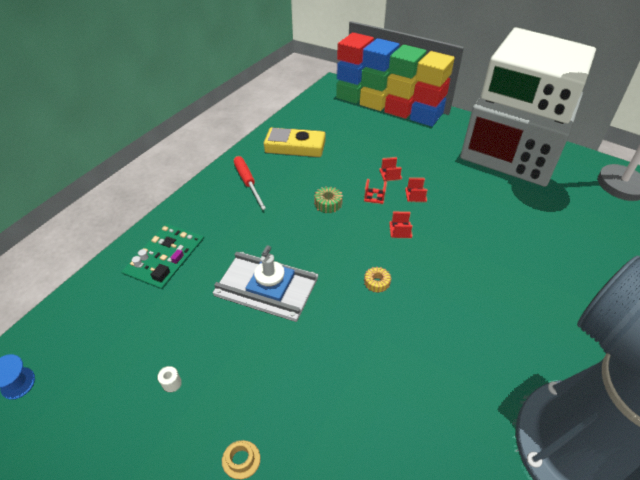

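View pics/wrist0.png

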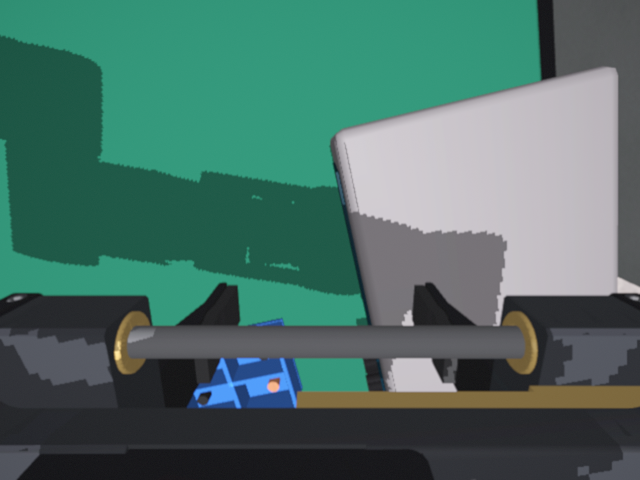

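```bash
cat > h.py <<'E'
import numpy as np, cv2
from rig import *
def K(ci):
    f=240/np.tan(np.radians(ci["fov_y"]/2)); return f,ci["cx"],ci["cy"],ci["k1"]
def cam_pose(n,s=None):
    ci=camera_info(n)
    if n=="wrist":
        s=s or read_state(); T=np.eye(4); T[:3,:3]=s["tcp_rot"]; T[:3,3]=s["position"]
        return ci,T@ci["tool_from_camera"]
    return ci,np.linalg.inv(ci["view"])
def unproj(n,uv,z,s=None,P=None):
    ci,M=P or cam_pose(n,s); f,cx,cy,k=K(ci)
    uv=np.atleast_2d(np.array(uv,float)); d=(uv-[cx,cy])/f; u=d.copy()
    for _ in range(20): u=d/(1+k*(u**2).sum(1,keepdims=True))
    r=np.c_[u,np.ones(len(u))]@M[:3,:3].T; o=M[:3,3]
    return o+r*((z-o[2])/r[:,2:3])
def proj(n,X,s=None,P=None):
    ci,M=P or cam_pose(n,s); f,cx,cy,k=K(ci); X=np.atleast_2d(X)
    c=(X-M[:3,3])@M[:3,:3]; u=c[:,:2]/c[:,2:]; return u*(1+k*(u**2).sum(1,keepdims=True))*f+[cx,cy]
E
python3 - <<'E'
from h import *
im=cv2.imread("pics/scene0.png"); 
a=cv2.resize(im[250:370,240:380],None,fx=4,fy=4,interpolation=cv2.INTER_CUBIC)
b=cv2.resize(im[130:250,200:320],None,fx=4,fy=4,interpolation=cv2.INTER_CUBIC)
cv2.imwrite("pics/a.png",np.hstack([a,b])[:, :]if 0 else a); cv2.imwrite("pics/b.png",b)
im=cv2.imread("pics/side0.png")
cv2.imwrite("pics/c.png",cv2.resize(im[150:320,210:350],None,fx=3.5,fy=3.5,interpolation=cv2.INTER_CUBIC));cv2.imwrite("pics/d.png",cv2.resize(im[150:250,350:450],None,fx=5,fy=5,interpolation=cv2.INTER_CUBIC))
E
```

```text
(no output)
```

View pics/a.png

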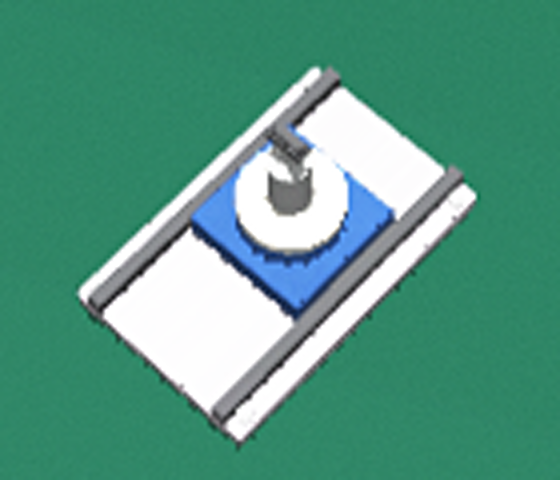

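View pics/b.png

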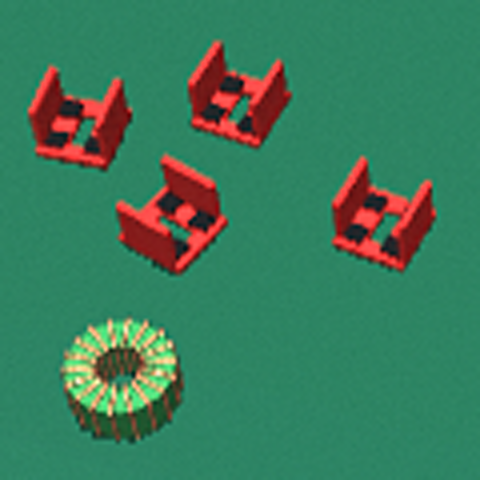

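View pics/d.png

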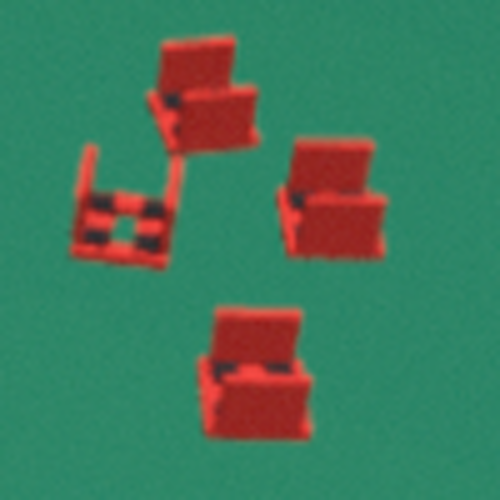

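Run:
```python
from h import *
P=cam_pose("scene")
q=unproj("scene",np.array([(318,68),(475,195),(240,440),(80,295)])/4+[240,250],0.012,P=P);print(q.round(4))
for i,j in[(0,1),(1,2),(2,3),(3,0)]: d=q[j]-q[i];print(np.degrees(np.arctan2(d[1],d[0])),np.linalg.norm(d))
print(q.mean(0))
q=unproj("scene",np.array([(192,220),(295,315),(395,213)])/4+[240,250],0.03,P=P);print(q.round(4),(q[0]+q[2])/2)
for i,j in[(0,1),(1,2)]: d=q[j]-q[i];print(np.degrees(np.arctan2(d[1],d[0])),np.linalg.norm(d))
q=unproj("scene",np.array([(402,222),(432,182)])/4+[200,130],0.034,P=P);d=q[1]-q[0];print(np.degrees(np.arctan2(d[1],d[0])),np.linalg.norm(d))
q=unproj("scene",np.array([(333,240),(403,270)])/4+[200,130],0.00,P=P);d=q[1]-q[0];print(np.degrees(np.arctan2(d[1],d[0])),np.linalg.norm(d))
```

```text
[[ 0.5194 -0.0723  0.012 ]
 [ 0.4996  0.0323  0.012 ]
 [ 0.6649  0.0658  0.012 ]
 [ 0.6852 -0.0393  0.012 ]]
100.69868734395834 0.1063895266960371
11.479370260845645 0.16868899254128772
-79.07819497602908 0.10711544804002196
-168.76822376581265 0.1690977743135984
[ 0.59230271 -0.0033861   0.012     ]
[[ 0.6234 -0.0322  0.03  ]
 [ 0.6123  0.0371  0.03  ]
 [ 0.5427  0.0231  0.03  ]] [ 0.58308404 -0.00456176  0.03      ]
99.11469158504286 0.07023029864150365
-168.6353270562764 0.07094488847015826
-156.00497691384297 0.032659762897061226
115.50294695535754 0.04589206882619964
```

Emit:
{"name": "jog_arm", "arguments": {"steps": [{"delta_pos": [220,-300,22],"turn": -57,"fingers": 100},{"delta_pos": [220,-300,22],"turn": -57,"fingers": 100},{"delta_pos": [446,-613,22],"turn": -66,"fingers": 100},{"delta_pos": [446,-613,22],"turn": -66,"fingers": 100},{"delta_pos": [446,-613,22],"turn": -66,"fingers": 100},{"delta_pos": [446,-613,22],"turn": -66,"fingers": 100},{"delta_pos": [446,-613,22],"turn": -66,"fingers": 100},{"delta_pos": [446,-613,22],"turn": -66,"fingers": 100},{"delta_pos": [446,-613,22],"turn": -66,"fingers": 100},{"delta_pos": [446,-613,22],"turn": -66,"fingers": 100},{"delta_pos": [446,-613,22],"turn": -66,"fingers": 100},{"delta_pos": [446,-613,22],"turn": -66,"fingers": 100},{"delta_pos": [446,-613,22],"turn": -66,"fingers": 100},{"delta_pos": [446,-613,22],"turn": -66,"fingers": 100},{"delta_pos": [446,-613,22],"turn": -66,"fingers": 100},{"delta_pos": [446,-613,22],"turn": -66,"fingers": 100},{"delta_pos": [446,-613,22],"turn": -66,"fingers": 100},{"delta_pos": [446,-613,22],"turn": -66,"fingers": 100},{"delta_pos": [446,-613,22],"turn": -66,"fingers": 100},{"delta_pos": [446,-613,22],"turn": -66,"fingers": 100}]}}

```text
time_s: 3.02
position: [0.5879, -0.0069, 0.2614]
tcp_rot: [[0.982, 0.002, -0.188], [0.188, -0.001, 0.982], [0.002, -1.0, -0.001]]
force: [-0.1, 0.6, -0.5]
opening: 1.001
```

Run:
```python
from h import *
s=read_state();print(s["position"],s["qvel"].round(2))
im=capture("wrist"); cv2.imwrite("pics/w1.png",im[:,:,::-1])
for t in ["headline","track"]:
    print(t,[(round(d["confidence"],2),d["position"]) for d in tip_of(t,"wrist")])
import pickle;pickle.dump(s,open("w1.pkl","wb"))
```

```text
[ 0.58792068 -0.00692586  0.26144323] [ 3.22 -1.74  4.39  1.63  1.43  0.93]
headline [(0.86, [0.597, -0.0038, 0.1125]), (0.65, [0.589, -0.0045, 0.0527])]
track [(0.78, [0.5899, -0.0063, 0.0516])]
```

View pics/w1.png

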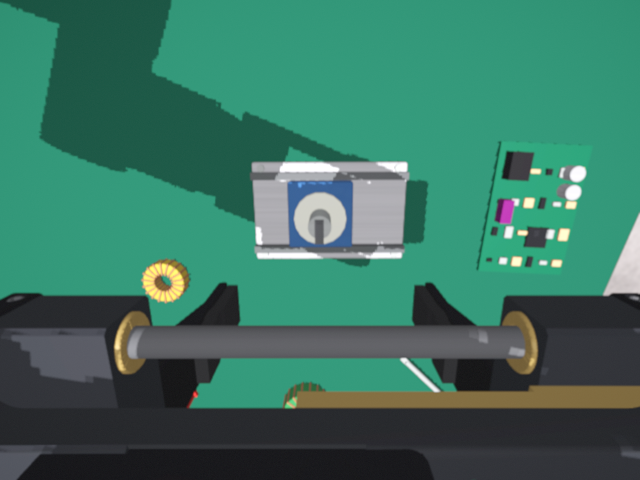

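Run:
```python
from h import *
import pickle
s=read_state();im=capture("wrist"); pickle.dump(s,open("w2.pkl","wb"));print(s["position"],s["qvel"].round(2))
cv2.imwrite("pics/w2.png",im[:,:,::-1])
cv2.imwrite("pics/w2c.png",cv2.resize(im[150:270,240:420,::-1],None,fx=4.4,fy=4.4,interpolation=cv2.INTER_CUBIC))
s=read_state();im=capture("wrist"); pickle.dump(s,open("w3.pkl","wb"));print(s["position"],s["qvel"].round(2))
cv2.imwrite("pics/w3.png",im[:,:,::-1])
```

```text
[ 0.58452922 -0.00267446  0.26118429] [ 1.08 -0.52  0.62 -0.21 -0.28 -0.03]
[ 0.58444743 -0.00229117  0.26130625] [ 0.63 -0.21 -0.06 -0.2  -0.26 -0.14]
```

View pics/w2c.png

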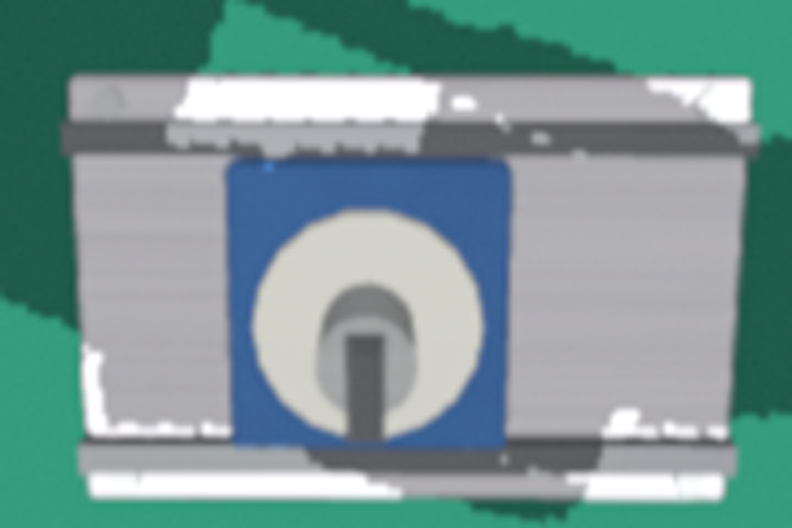

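```bash
cat > fitfix.py <<'E'
from h import *
import pickle
s=pickle.load(open("w2.pkl","rb"));P=cam_pose("wrist",s)
c=lambda a:np.array(a)/4.4-.5+.5/4.4+[240,150]
im=cv2.imread("pics/w2.png")
q=unproj("wrist",c([(70,76),(752,76),(727,498),(88,498)]),0.012,P=P);print(q.round(4),q.mean(0))
for i,j in[(0,1),(1,2),(2,3),(3,0)]: d=q[j]-q[i];print(np.degrees(np.arctan2(d[1],d[0])),np.linalg.norm(d))
q=unproj("wrist",c([(228,158),(512,158),(506,445),(231,445)]),0.03,P=P);print("carr",q.mean(0),[np.linalg.norm(q[i]-q[i-1]) for i in range(4)])
q=unproj("wrist",c([(251,328),(486,328),(368,208),(366,442)]),0.049,P=P);print("plat",(q[0]+q[1])/2,(q[2]+q[3])/2,np.linalg.norm(q[0]-q[1]),np.linalg.norm(q[2]-q[3]))
q=unproj("wrist",c([(346,386),(385,386),(365,333),(365,440)]),0.108,P=P);print("head",(q[0]+q[1])/2,(q[2]+q[3])/2,np.linalg.norm(q[0]-q[1]),np.linalg.norm(q[2]-q[3]))
q=unproj("wrist",c([(317,365),(417,365),(368,415)]),0.087,P=P);print("shaft",(q[0]+q[1])/2,q[2],np.linalg.norm(q[0]-q[1]))
E
python3 fitfix.py
```

```text
[[ 0.4994  0.0323  0.012 ]
 [ 0.6652  0.0648  0.012 ]
 [ 0.6871 -0.0433  0.012 ]
 [ 0.5193 -0.0763  0.012 ]] [ 0.59274764 -0.00564034  0.012     ]
11.091982776540544 0.16897087008072895
-78.54317336035852 0.11035930179373803
-168.8777982325706 0.1709742542013502
100.41729859058877 0.11045489759938733
carr [ 0.58259236 -0.0065025   0.03      ] [np.float64(0.07201821281903958), np.float64(0.06815089839079913), np.float64(0.07198559885566026), np.float64(0.06954273569482974)]
plat [ 0.58284198 -0.00794412  0.049     ] [ 0.58247234 -0.00789659  0.049     ] 0.0552200126846099 0.05621429840993555
head [ 0.58243079 -0.00650769  0.108     ] [ 0.58237372 -0.00673426  0.108     ] 0.007734803838418321 0.021947871090984682
shaft [ 0.58272355 -0.00742267  0.087     ] [ 0.58502519 -0.0181711   0.087     ] 0.02114504172751123
```

Emit:
{"name": "jog_arm", "arguments": {"steps": [{"delta_pos": [21,-264,-62],"turn": 0,"fingers": 100},{"delta_pos": [21,-264,-62],"turn": 0,"fingers": 100},{"delta_pos": [21,-264,-62],"turn": 0,"fingers": 100},{"delta_pos": [21,-264,-62],"turn": 0,"fingers": 100},{"delta_pos": [21,-264,-62],"turn": 0,"fingers": 100},{"delta_pos": [21,-264,-62],"turn": 0,"fingers": 100},{"delta_pos": [21,-264,-62],"turn": 0,"fingers": 100},{"delta_pos": [21,-264,-62],"turn": 0,"fingers": 100},{"delta_pos": [21,-264,-62],"turn": 0,"fingers": 100},{"delta_pos": [21,-264,-62],"turn": 0,"fingers": 100},{"delta_pos": [21,-264,-62],"turn": 0,"fingers": 100},{"delta_pos": [21,-264,-62],"turn": 0,"fingers": 100}]}}

```text
time_s: 4.27
position: [0.6072, -0.2658, 0.2003]
tcp_rot: [[0.981, 0.0, -0.194], [0.194, 0.0, 0.981], [0.0, -1.0, -0.0]]
force: [-1.0, -0.1, -0.0]
opening: 1.003
```

```bash
cat > shot.py <<'E'
import sys,pickle
from h import *
n=sys.argv[1]; x0,x1,y0,y1=map(int,sys.argv[2:6]); cam=sys.argv[6] if len(sys.argv)>6 else "wrist"
s=read_state();im=capture(cam);pickle.dump(s,open(n+".pkl","wb"))
print(s["time_s"],s["position"].round(4),s["tcp_rot"][:,0].round(4),s["qvel"].round(1),s["force"].round(1),s["opening"])
cv2.imwrite(f"pics/{n}.png",im[:,:,::-1])
f=min(790/(x1-x0),590/(y1-y0)); print("f",f)
cv2.imwrite(f"pics/{n}c.png",cv2.resize(im[y0:y1,x0:x1,::-1],None,fx=f,fy=f,interpolation=cv2.INTER_CUBIC))
E
python3 shot.py c1 0 640 0 480
```

```text
4.2667 [ 0.6072 -0.2658  0.2003] [9.809e-01 1.944e-01 4.000e-04] [-0.3  0.  -0.3 -0.2 -0.1 -0. ] [-1.  -0.1 -0. ] 1.0034755196364946
f 1.2291666666666667
```

View pics/c1.png

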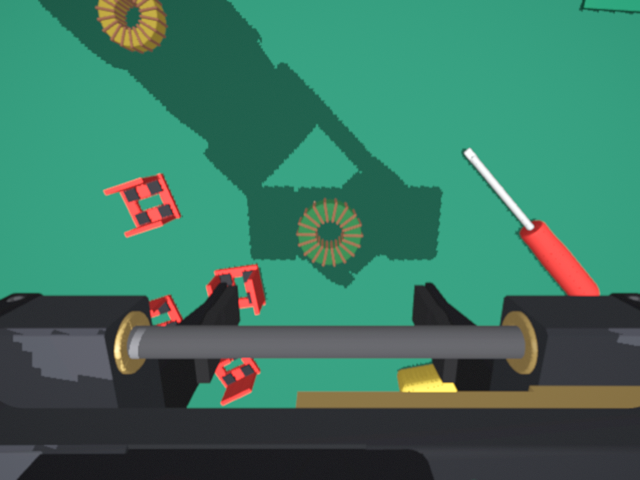

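```bash
cat > fitcyl.py <<'E'
# fit silhouette of ring by mask from trace
import sys,pickle
from h import *
from scipy.optimize import minimize
def fit(n,mask,parts,s,x0):
    P=cam_pose("wrist",s); a=np.linspace(0,2*np.pi,72,endpoint=False)
    ys,xs=np.nonzero(mask); obs=cv2.convexHull(np.c_[xs,ys].astype(np.int32)).astype(np.float32)
    S=8
    ref=np.zeros((480,640),np.uint8); cv2.fillPoly(ref,[obs.astype(np.int32)],1)
    M=cv2.moments(ref,True); c0=np.array([M["m10"],M["m01"]])/M["m00"]; area=M["m00"]
    def pred(p):
        X=[np.c_[p[0]+r*np.cos(a),p[1]+r*np.sin(a),0*a+z] for r,z in parts]
        h=cv2.convexHull(proj("wrist",np.vstack(X),P=P).astype(np.float32)); m=cv2.moments(h); return np.array([m["m10"],m["m01"]])/m["m00"],m["m00"]
    p=np.array(x0,float)
    for _ in range(10):
        c,ar=pred(p); J=np.c_[(pred(p+[1e-3,0])[0]-c)/1e-3,(pred(p+[0,1e-3])[0]-c)/1e-3]; p=p+np.linalg.solve(J,c0-c)
    return p,area,ar
E
python3 - <<'E'
from fitcyl import *
s=read_state();im=capture("wrist")
t=trace("choke","wrist");print([(d["confidence"],d["mask"].sum(),np.argwhere(d["mask"]).mean(0)) for d in t])
print(s["position"],tip_of("choke","wrist")[0])
p,a,b=fit("wrist",t[0]["mask"],[(.03,0.001),(.03,.026)],s,(.607,-.268));print(p,a,b)
c=cv2.resize(im[190:275,280:380,::-1],None,fx=6,fy=6,interpolation=cv2.INTER_CUBIC)
cv2.imwrite("pics/c2c.png",c)
P=cam_pose("wrist",s);print(unproj("wrist",(330,232),.026,P=P))
E
```

```text
[(0.94, np.int64(3010), array([231.09601329, 328.94285714]))]
[ 0.60717778 -0.26609039  0.20020343] {'position': [0.609, -0.2739, 0.0007], 'confidence': 0.82}
[ 0.61146324 -0.27106638] 3504.0 3361.6840859937947
[[ 0.6120829  -0.26924959  0.026     ]]
```

View pics/c2c.png

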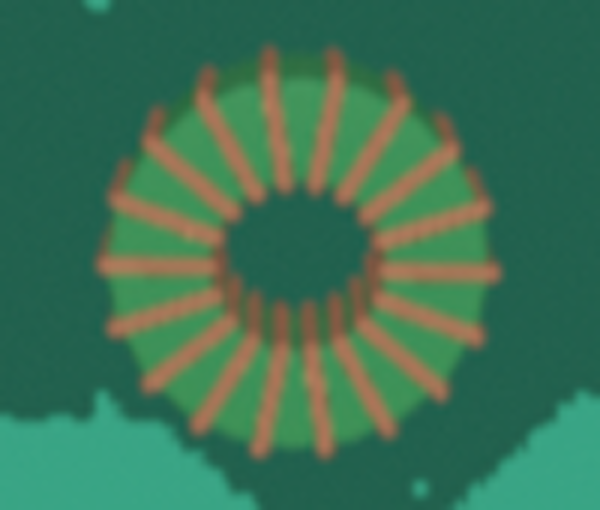

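Emit:
{"name": "jog_arm", "arguments": {"steps": [{"delta_pos": [4.5,-4,-40],"turn": 0,"fingers": 100},{"delta_pos": [4.5,-4,-80],"turn": 0,"fingers": 100},{"delta_pos": [4.5,-4,-120],"turn": 0,"fingers": 100},{"delta_pos": [4.5,-4,-140],"turn": 0,"fingers": 100},{"delta_pos": [4.5,-4,-140],"turn": 0,"fingers": 100},{"delta_pos": [4.5,-4,-140],"turn": 0,"fingers": 100}]}}

```text
time_s: 4.97
position: [0.6109, -0.2714, 0.0585]
tcp_rot: [[0.981, -0.002, -0.192], [0.192, 0.001, 0.981], [-0.002, -1.0, 0.002]]
force: [-0.3, -0.3, 1.5]
opening: 1.001
```

Emit:
{"name": "jog_arm", "arguments": {"steps": [{"delta_pos": [0.5,0.5,-25],"turn": 0,"fingers": 100},{"delta_pos": [0.5,0.5,-39],"turn": 0,"fingers": 100},{"delta_pos": [0.5,0.5,-39],"turn": 0,"fingers": 100},{"delta_pos": [0.5,0.5,-39],"turn": 0,"fingers": 0},{"delta_pos": [0.5,0.5,-39],"turn": 0,"fingers": 0},{"delta_pos": [0.5,0.5,-39],"turn": 0,"fingers": 0},{"delta_pos": [0.5,0.5,-39],"turn": 0,"fingers": 0},{"delta_pos": [0.5,0.5,-39],"turn": 0,"fingers": 0},{"delta_pos": [0.5,0.5,-39],"turn": 0,"fingers": 0},{"delta_pos": [0.5,0.5,-39],"turn": 0,"fingers": 0}]}}

```text
time_s: 5.8
position: [0.6122, -0.2717, 0.0215]
tcp_rot: [[0.981, 0.001, -0.192], [0.192, -0.001, 0.981], [0.001, -1.0, -0.001]]
force: [-1.1, -0.2, 5.5]
opening: 0.69
```

Emit:
{"name": "jog_arm", "arguments": {"steps": [{"delta_pos": [0,0,30],"turn": 0,"fingers": 0},{"delta_pos": [0,0,70],"turn": 0,"fingers": 0},{"delta_pos": [0,0,110],"turn": 0,"fingers": 0},{"delta_pos": [0,0,145],"turn": 0,"fingers": 0},{"delta_pos": [-3,30,145],"turn": 0,"fingers": 0},{"delta_pos": [-7,65,145],"turn": 0,"fingers": 0},{"delta_pos": [-11,100,145],"turn": 0,"fingers": 0},{"delta_pos": [-15,138,145],"turn": 0,"fingers": 0},{"delta_pos": [-19,176,145],"turn": 0,"fingers": 0},{"delta_pos": [-24,215,145],"turn": 0,"fingers": 0},{"delta_pos": [-28,245,145],"turn": 0,"fingers": 0},{"delta_pos": [-29,260,145],"turn": 0,"fingers": 0},{"delta_pos": [-29,263.5,145],"turn": 0,"fingers": 0},{"delta_pos": [-29,263.5,145],"turn": 0,"fingers": 0},{"delta_pos": [-29,263.5,145],"turn": 0,"fingers": 0},{"delta_pos": [-29,263.5,145],"turn": 0,"fingers": 0},{"delta_pos": [-29,263.5,145],"turn": 0,"fingers": 0}]}}

```text
time_s: 7.22
position: [0.5832, -0.0094, 0.1654]
tcp_rot: [[0.982, 0.0, -0.19], [0.19, -0.0, 0.982], [0.0, -1.0, -0.0]]
force: [-1.0, -0.9, -2.1]
opening: 0.69
```

```bash
python3 shot.py p1 200 440 200 360; python3 shot.py p1s 190 350 160 320 side;python3 shot.py p1o 230 400 200 360 scene
```

```text
7.2167 [ 0.5832 -0.0094  0.1654] [9.818e-01 1.900e-01 1.000e-04] [ 0.  -0.1  0.2  0.   0.1  0.1] [-1.  -0.9 -2.1] 0.689644572919668
f 3.2916666666666665
7.2667 [ 0.5832 -0.0093  0.1654] [9.818e-01 1.900e-01 1.000e-04] [ 0.2 -0.   0.1  0.1  0.   0.1] [-0.3  0.6 -2.3] 0.6862841452847379
f 3.6875
7.3167 [ 0.5831 -0.0091  0.1654] [ 0.9818  0.1901 -0.    ] [ 0.4 -0.1  0.2  0.1  0.   0.1] [-0.2 -0.1 -2.5] 0.689092745246209
f 3.6875
```

View pics/p1c.png

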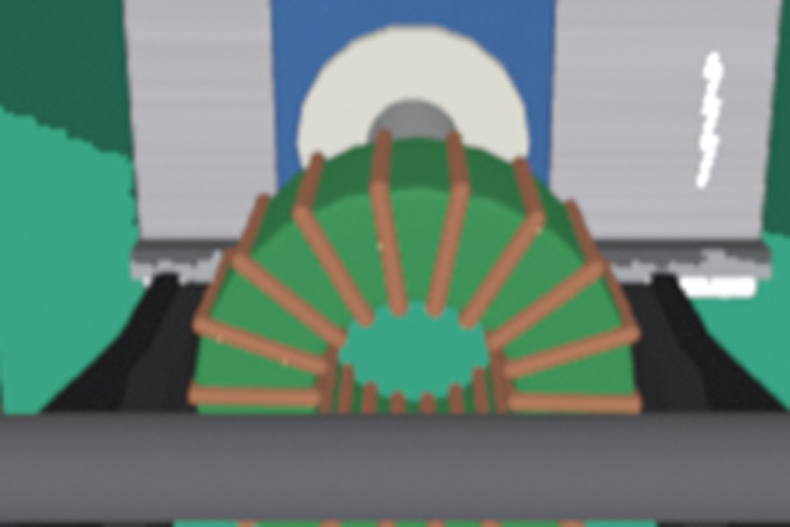

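View pics/p1sc.png

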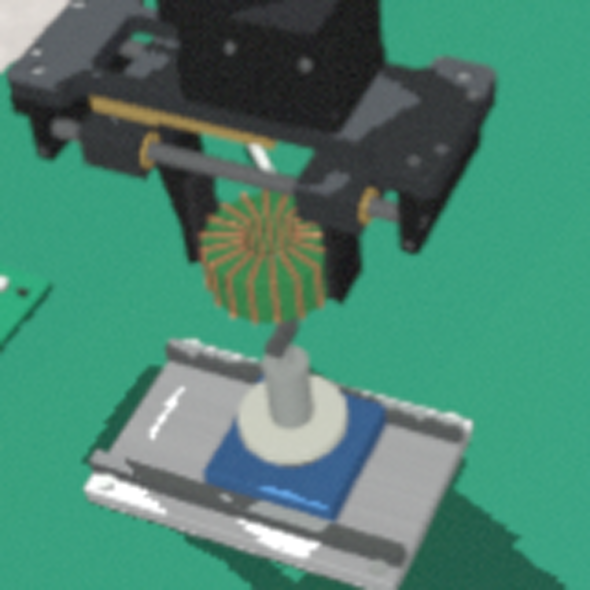

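View pics/p1oc.png

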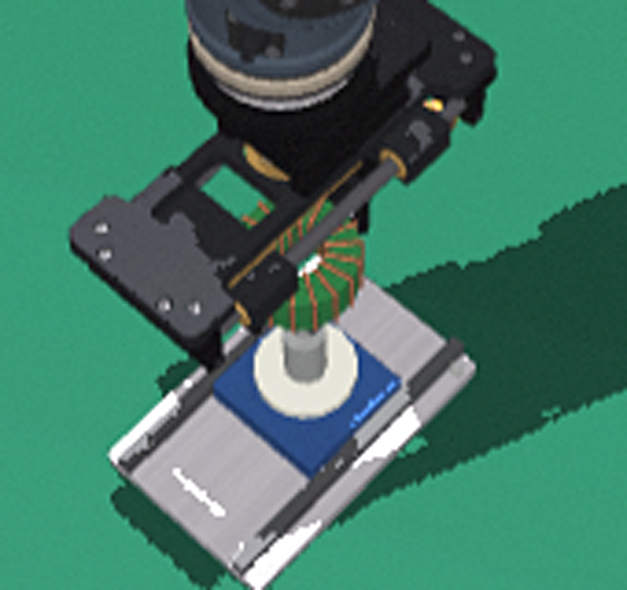

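Run:
```python
from h import *
import pickle
s=pickle.load(open("p1.pkl","rb"));P=cam_pose("wrist",s);R=s["tcp_rot"]
c=lambda a:np.array(a)/3.2917-.5+.5/3.29+[200,200]
for z in(.169,.170):
  q=unproj("wrist",c([(415,188),(415,303),(190,398),(640,400)]),z,P=P); print(((q-s["position"])@R*1000).round(1))
q=unproj("wrist",c([(413,25),(298,135),(528,135)]),.049,P=P); print(((q-s["position"])@R*1000).round(1))
print(s["position"])
```

```text
[[  0.1  -3.6  29.6]
 [  0.1  -3.6  13.7]
 [-30.3  -3.6  -0.2]
 [ 30.5  -3.6  -0.5]]
[[  0.1  -4.6  29.9]
 [  0.1  -4.6  14.1]
 [-30.1  -4.6   0.3]
 [ 30.3  -4.6   0. ]]
[[ -0.3 116.4  29.4]
 [-27.1 116.4   3.6]
 [ 26.5 116.4   3.6]]
[ 0.58322598 -0.00941175  0.16539173]
```

Emit:
{"name": "jog_arm", "arguments": {"steps": [{"delta_pos": [-0.7,1.6,-12],"turn": 0,"fingers": 0},{"delta_pos": [-0.7,1.6,-24],"turn": 0,"fingers": 0},{"delta_pos": [-0.7,1.6,-28],"turn": 0,"fingers": 0},{"delta_pos": [-0.7,1.6,-32],"turn": 0,"fingers": 0},{"delta_pos": [-0.7,1.6,-36],"turn": 0,"fingers": 0},{"delta_pos": [-0.7,1.6,-40],"turn": 0,"fingers": 0},{"delta_pos": [-0.7,1.6,-40],"turn": 0,"fingers": 0}]}}

```text
time_s: 7.95
position: [0.582, -0.0063, 0.125]
tcp_rot: [[0.981, -0.001, -0.192], [0.192, 0.0, 0.981], [-0.001, -1.0, 0.0]]
force: [-0.4, 0.5, -2.8]
opening: 0.689
```

Emit:
{"name": "jog_arm", "arguments": {"steps": [{"delta_pos": [0,-0.7,-4],"turn": 0,"fingers": 0},{"delta_pos": [0,-0.7,-9],"turn": 0,"fingers": 0},{"delta_pos": [0,-0.7,-14],"turn": 0,"fingers": 0},{"delta_pos": [0,-0.7,-19],"turn": 0,"fingers": 0},{"delta_pos": [0,-0.7,-24],"turn": 0,"fingers": 0},{"delta_pos": [0,-0.7,-29],"turn": 0,"fingers": 0},{"delta_pos": [0,-0.7,-34],"turn": 0,"fingers": 0},{"delta_pos": [0,-0.7,-36],"turn": 0,"fingers": 0},{"delta_pos": [0,-0.7,-36],"turn": 0,"fingers": 0}]}}

```text
time_s: 8.7
position: [0.5818, -0.0069, 0.0887]
tcp_rot: [[0.981, -0.001, -0.192], [0.192, 0.0, 0.981], [-0.001, -1.0, 0.001]]
force: [-0.7, 0.1, -3.2]
opening: 0.688
```

Emit:
{"name": "jog_arm", "arguments": {"steps": [{"delta_pos": [0,0,-5],"turn": 0,"fingers": 0},{"delta_pos": [0,0,-10],"turn": 0,"fingers": 0},{"delta_pos": [0,0,-14],"turn": 0,"fingers": 0},{"delta_pos": [0,0,-17.5],"turn": 0,"fingers": 0},{"delta_pos": [0,0,-17.5],"turn": 0,"fingers": 0},{"delta_pos": [0,0,-17.5],"turn": 0,"fingers": 0}]}}

```text
time_s: 9.2
position: [0.582, -0.0069, 0.0717]
tcp_rot: [[0.981, -0.001, -0.192], [0.192, 0.0, 0.981], [-0.001, -1.0, 0.0]]
force: [-0.6, 0.7, -3.1]
opening: 0.693
```

Slightly above the platform; nudge down 1.5 mm, then open and lift.

Emit:
{"name": "jog_arm", "arguments": {"steps": [{"delta_pos": [0,0,-1],"turn": 0,"fingers": 0},{"delta_pos": [0,0,-1.5],"turn": 0,"fingers": 0},{"delta_pos": [0,0,-1.5],"turn": 0,"fingers": 0},{"delta_pos": [0,0,-1.5],"turn": 0,"fingers": 100},{"delta_pos": [0,0,-1.5],"turn": 0,"fingers": 100},{"delta_pos": [0,0,-1.5],"turn": 0,"fingers": 100},{"delta_pos": [0,0,-1.5],"turn": 0,"fingers": 100},{"delta_pos": [0,0,-1.5],"turn": 0,"fingers": 100},{"delta_pos": [0,0,-1.5],"turn": 0,"fingers": 100},{"delta_pos": [0,0,10],"turn": 0,"fingers": 100},{"delta_pos": [0,0,50],"turn": 0,"fingers": 100},{"delta_pos": [0,0,90],"turn": 0,"fingers": 100},{"delta_pos": [0,0,130],"turn": 0,"fingers": 100},{"delta_pos": [0,0,170],"turn": 0,"fingers": 100},{"delta_pos": [0,0,188],"turn": 0,"fingers": 100},{"delta_pos": [0,0,188],"turn": 0,"fingers": 100},{"delta_pos": [0,0,188],"turn": 0,"fingers": 100}]}}

```text
time_s: 10.62
position: [0.5826, -0.007, 0.2622]
tcp_rot: [[0.981, 0.004, -0.192], [0.192, -0.001, 0.981], [0.004, -1.0, -0.002]]
force: [-1.2, 0.6, -0.6]
opening: 1.001
```

```bash
python3 shot.py r1 230 410 150 270;  python3 shot.py r1s 190 350 200 320 side
```

```text
10.6167 [ 0.5826 -0.007   0.2622] [0.9814 0.192  0.0036] [-0.1  2.9  3.  -0.  -0.4  0. ] [-1.2  0.6 -0.6] 1.0012120679092553
f 4.388888888888889
10.6667 [ 0.5816 -0.0069  0.2604] [ 0.9814  0.192  -0.    ] [-0.1  2.   1.6 -0.1 -0.1 -0.1] [ 0.1  0.5 -0.4] 1.0011119273506317
f 4.916666666666667
```

View pics/r1c.png

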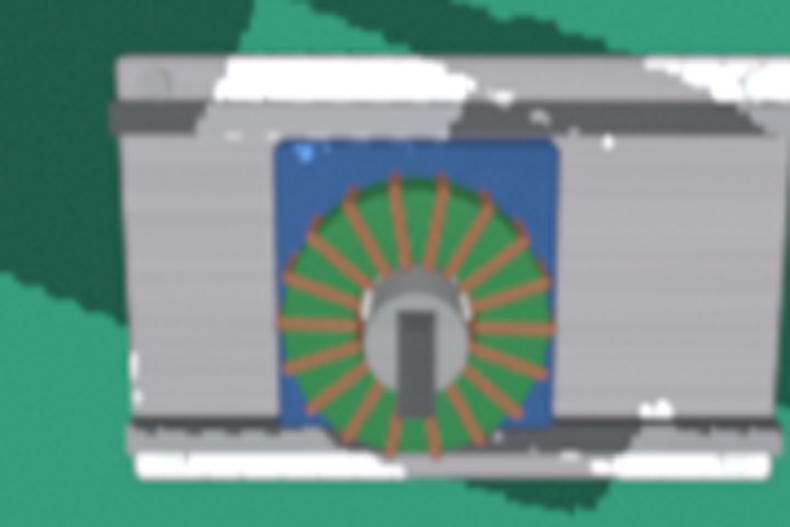

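View pics/r1sc.png

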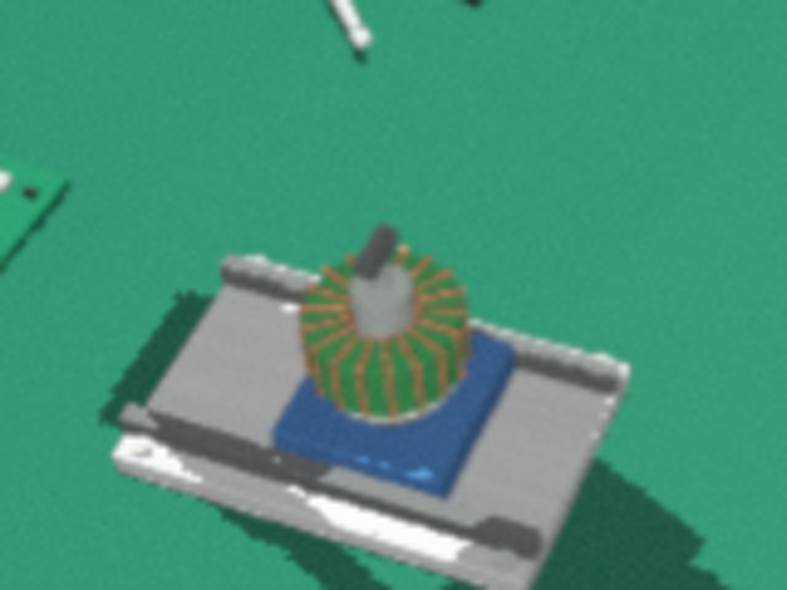

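Emit:
{"name": "jog_arm", "arguments": {"steps": [{"delta_pos": [-145,284,-60],"turn": 0,"fingers": 100},{"delta_pos": [-145,284,-60],"turn": 0,"fingers": 100},{"delta_pos": [-145,284,-60],"turn": 0,"fingers": 100},{"delta_pos": [-145,284,-60],"turn": 0,"fingers": 100},{"delta_pos": [-145,284,-60],"turn": 0,"fingers": 100},{"delta_pos": [-145,284,-60],"turn": 0,"fingers": 100},{"delta_pos": [-145,284,-60],"turn": 0,"fingers": 100},{"delta_pos": [-145,284,-60],"turn": 0,"fingers": 100},{"delta_pos": [-145,284,-60],"turn": 0,"fingers": 100},{"delta_pos": [-145,284,-60],"turn": 0,"fingers": 100},{"delta_pos": [-145,284,-60],"turn": 0,"fingers": 100},{"delta_pos": [-145,284,-60],"turn": 0,"fingers": 100},{"delta_pos": [-145,284,-60],"turn": 0,"fingers": 100}]}}

```text
time_s: 11.8
position: [0.438, 0.2759, 0.1999]
tcp_rot: [[0.982, -0.0, -0.19], [0.19, -0.0, 0.982], [-0.0, -1.0, -0.0]]
force: [-0.5, 0.5, 0.2]
opening: 1.003
```

```bash
python3 shot.py b1 270 390 190 280
```

```text
11.8 [0.438  0.2759 0.1999] [ 9.818e-01  1.897e-01 -1.000e-04] [-0.2 -0.3 -0.1  0.1  0.2  0.1] [-0.5  0.5  0.2] 1.0026588803899878
f 6.555555555555555
```

View pics/b1c.png

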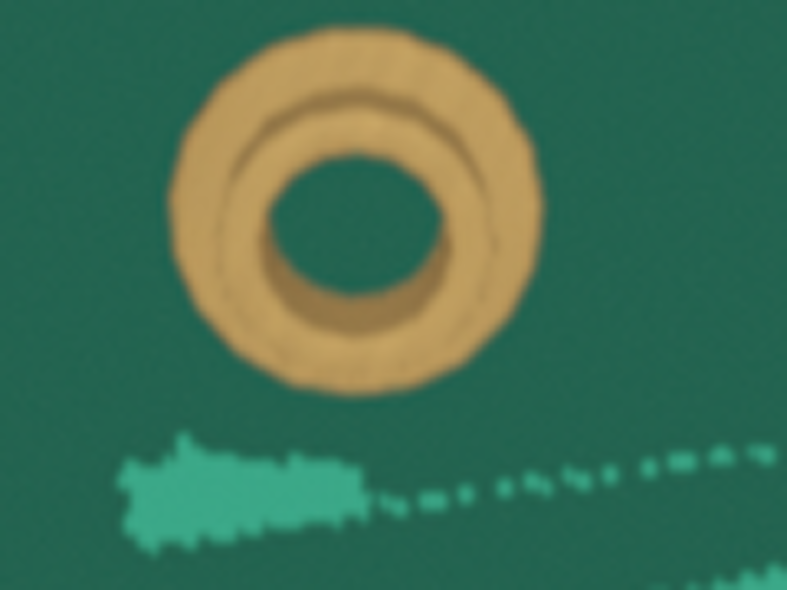

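View pics/b1.png

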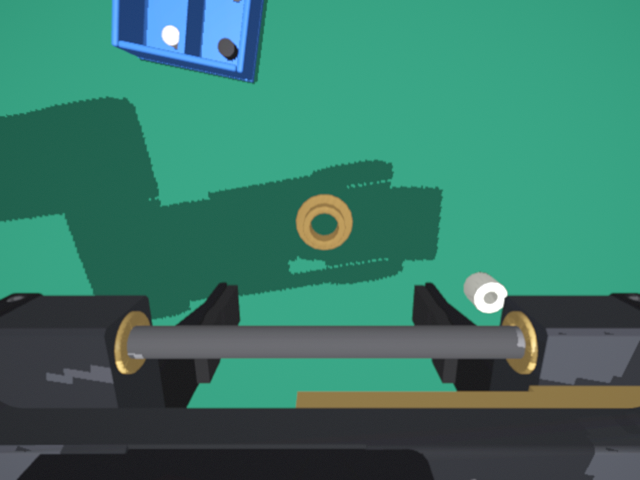

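Run:
```python
from h import *
import pickle
s=pickle.load(open("b1.pkl","rb"));P=cam_pose("wrist",s);R=s["tcp_rot"]
f=6.5556;c=lambda a:np.array(a)/f-.5+.5/f+[270,190]
for z,pts in((.005,[(170,210),(545,210),(357,25),(357,395)]),(.024,[(261,246),(451,246),(356,155),(356,337)])):
  q=unproj("wrist",c(pts),z,P=P); print(((q-s["position"])@R*1000).round(1),(q[0]+q[1]).round(4)/2,(q[2]+q[3]).round(4)/2)
```

```text
[[-29.5 194.9   1.3]
 [ 26.7 194.9   1.3]
 [ -1.5 194.9  29. ]
 [ -1.5 194.9 -27.6]] [0.4364  0.27685 0.005  ] [0.43645 0.2762  0.005  ]
[[-15.1 175.9   0.3]
 [ 11.9 175.9   0.2]
 [ -1.5 175.9  13.4]
 [ -1.6 175.9 -13.2]] [0.43645 0.27575 0.024  ] [0.4365 0.2756 0.024 ]
```

Emit:
{"name": "jog_arm", "arguments": {"steps": [{"delta_pos": [-1.5,0.2,-40],"turn": 0,"fingers": 100},{"delta_pos": [-1.5,0.2,-80],"turn": 0,"fingers": 100},{"delta_pos": [-1.5,0.2,-120],"turn": 0,"fingers": 100},{"delta_pos": [-1.5,0.2,-155],"turn": 0,"fingers": 100},{"delta_pos": [-1.5,0.2,-168],"turn": 0,"fingers": 100},{"delta_pos": [-1.5,0.2,-174],"turn": 0,"fingers": 100},{"delta_pos": [-1.5,0.2,-174],"turn": 0,"fingers": 60},{"delta_pos": [-1.5,0.2,-174],"turn": 0,"fingers": 60}]}}

```text
time_s: 12.52
position: [0.4367, 0.277, 0.0266]
tcp_rot: [[0.982, 0.001, -0.191], [0.191, 0.0, 0.982], [0.001, -1.0, 0.0]]
force: [0.5, -0.2, 0.5]
opening: 0.923
```

Emit:
{"name": "jog_arm", "arguments": {"steps": [{"delta_pos": [0,-0.7,-1],"turn": 0,"fingers": 60},{"delta_pos": [0,-0.7,-1],"turn": 0,"fingers": 0},{"delta_pos": [0,-0.7,-1],"turn": 0,"fingers": 0},{"delta_pos": [0,-0.7,-1],"turn": 0,"fingers": 0},{"delta_pos": [0,-0.7,-1],"turn": 0,"fingers": 0},{"delta_pos": [0,-0.7,-1],"turn": 0,"fingers": 0},{"delta_pos": [0,-0.7,-1],"turn": 0,"fingers": 0},{"delta_pos": [0,-0.7,-1],"turn": 0,"fingers": 0},{"delta_pos": [0,-0.7,-1],"turn": 0,"fingers": 0}]}}

```text
time_s: 13.27
position: [0.4358, 0.2767, 0.0254]
tcp_rot: [[0.981, 0.001, -0.192], [0.192, 0.0, 0.981], [0.001, -1.0, 0.0]]
force: [-1.1, 0.5, 4.8]
opening: 0.447
```

Emit:
{"name": "jog_arm", "arguments": {"steps": [{"delta_pos": [0,0,30],"turn": 0,"fingers": 0},{"delta_pos": [0,0,70],"turn": 0,"fingers": 0},{"delta_pos": [0,0,110],"turn": 0,"fingers": 0},{"delta_pos": [0,0,140],"turn": 0,"fingers": 0},{"delta_pos": [17,-33,140],"turn": 0,"fingers": 0},{"delta_pos": [35,-68,140],"turn": 0,"fingers": 0},{"delta_pos": [53,-103,140],"turn": 0,"fingers": 0},{"delta_pos": [71,-138,140],"turn": 0,"fingers": 0},{"delta_pos": [89,-173,140],"turn": 0,"fingers": 0},{"delta_pos": [107,-208,140],"turn": 0,"fingers": 0},{"delta_pos": [125,-243,140],"turn": 0,"fingers": 0},{"delta_pos": [140,-270,140],"turn": 0,"fingers": 0},{"delta_pos": [146.5,-283,140],"turn": 0,"fingers": 0},{"delta_pos": [146.5,-283,140],"turn": 0,"fingers": 0},{"delta_pos": [146.5,-283,140],"turn": 0,"fingers": 0},{"delta_pos": [146.5,-283,140],"turn": 0,"fingers": 0}]}}

```text
time_s: 14.6
position: [0.5805, -0.005, 0.1644]
tcp_rot: [[0.981, -0.003, -0.193], [0.193, 0.001, 0.981], [-0.003, -1.0, 0.002]]
force: [0.7, 0.3, -0.7]
opening: 0.452
```

```bash
python3 shot.py p2 200 440 180 360; python3 shot.py p2s 190 350 160 320 side
```

```text
14.6 [ 0.5805 -0.005   0.1644] [ 0.9813  0.1926 -0.0026] [ 1.  -0.5  0.3 -0.3 -0.2 -0.1] [ 0.7  0.3 -0.7] 0.45174202538385994
f 3.2777777777777777
14.65 [ 0.5806 -0.0047  0.1646] [ 0.9811  0.1934 -0.0022] [ 0.5 -0.2 -0.3 -0.2 -0.3 -0.1] [-0.2 -0.2 -1.7] 0.45031043985266045
f 3.6875
```

View pics/p2c.png

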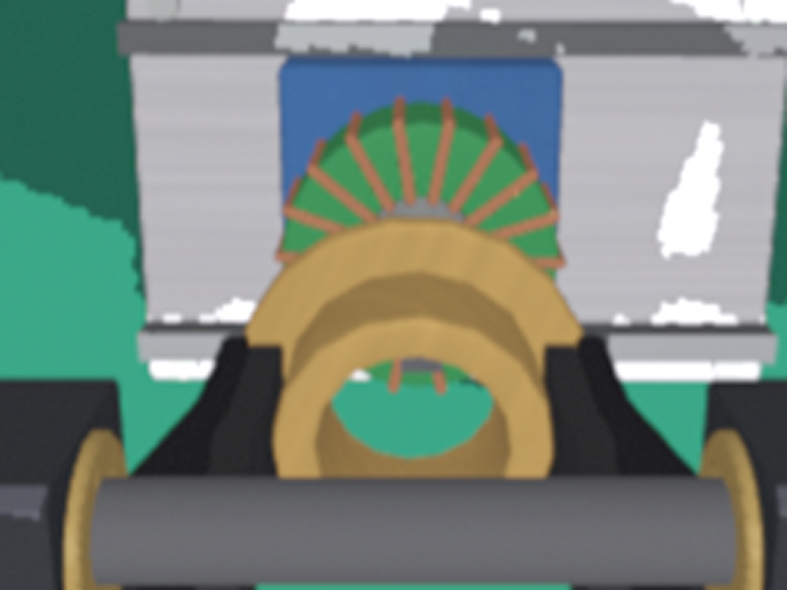

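View pics/p2sc.png

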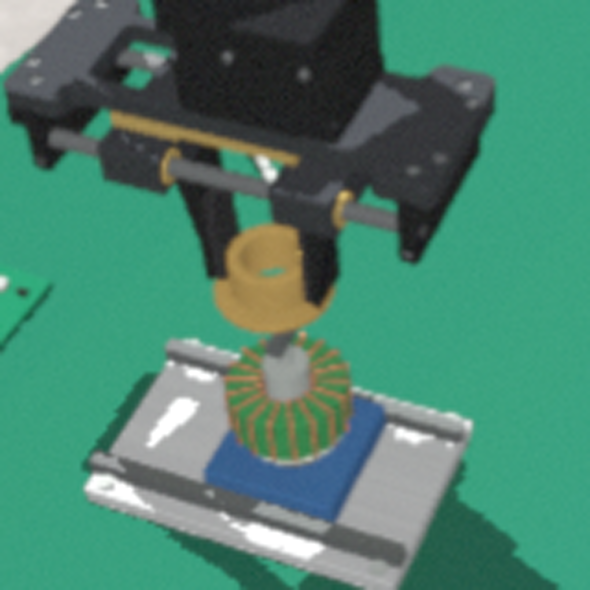

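Run:
```python
from h import *
import pickle
s=pickle.load(open("p2.pkl","rb"));P=cam_pose("wrist",s);R=s["tcp_rot"]
f=3.27778;c=lambda a:np.array(a)/f-.5+.5/f+[200,180]
for z,pts in((.163,[(275,440),(553,440),(415,318),(316,440),(511,440),(415,358)]),(.144,[(415,218)]),(.075,[(277,258),(565,262),(422,108)])):
  q=unproj("wrist",c(pts),z,P=P); print(((q-s["position"])@R*1000).round(1))
print(s["position"]+R@[0,0,.001])
```

```text
[[-19.2   1.5   0.5]
 [ 19.6   1.4   0.5]
 [  0.3   1.5  18.7]
 [-13.5   1.5   0.5]
 [ 13.7   1.4   0.5]
 [  0.3   1.5  12.8]]
[[ 0.3 20.5 27.2]]
[[-28.9  89.5  -1.9]
 [ 32.5  89.4  -2.7]
 [  1.9  89.5  30.6]]
[ 0.58033993 -0.00400887  0.16444462]
```

Emit:
{"name": "jog_arm", "arguments": {"steps": [{"delta_pos": [0,-0.2,-10],"turn": 0,"fingers": 0},{"delta_pos": [0,-0.2,-20],"turn": 0,"fingers": 0},{"delta_pos": [0,-0.2,-26],"turn": 0,"fingers": 0},{"delta_pos": [0,-0.2,-30],"turn": 0,"fingers": 0},{"delta_pos": [0,-0.2,-34],"turn": 0,"fingers": 0},{"delta_pos": [0,-0.2,-38],"turn": 0,"fingers": 0},{"delta_pos": [0,-0.2,-38],"turn": 0,"fingers": 0}]}}

```text
time_s: 15.28
position: [0.5817, -0.0066, 0.1261]
tcp_rot: [[0.981, -0.002, -0.192], [0.192, 0.0, 0.981], [-0.001, -1.0, 0.001]]
force: [-0.0, 0.2, -1.6]
opening: 0.453
```

Emit:
{"name": "jog_arm", "arguments": {"steps": [{"delta_pos": [0.3,0,-4],"turn": 0,"fingers": 0},{"delta_pos": [0.3,0,-8],"turn": 0,"fingers": 0},{"delta_pos": [0.3,0,-12],"turn": 0,"fingers": 0},{"delta_pos": [0.3,0,-16],"turn": 0,"fingers": 0},{"delta_pos": [0.3,0,-20],"turn": 0,"fingers": 0},{"delta_pos": [0.3,0,-20],"turn": 0,"fingers": 0}]}}

```text
time_s: 15.78
position: [0.5819, -0.0066, 0.1061]
tcp_rot: [[0.981, -0.002, -0.192], [0.192, 0.0, 0.981], [-0.002, -1.0, 0.001]]
force: [0.0, -1.2, -0.5]
opening: 0.447
```

Emit:
{"name": "jog_arm", "arguments": {"steps": [{"delta_pos": [0,0,-3],"turn": 0,"fingers": 0},{"delta_pos": [0,0,-5],"turn": 0,"fingers": 0},{"delta_pos": [0,0,-6],"turn": 0,"fingers": 0},{"delta_pos": [0,0,-6],"turn": 0,"fingers": 0},{"delta_pos": [0,0,-6],"turn": 0,"fingers": 0}]}}

```text
time_s: 16.2
position: [0.5825, -0.0067, 0.1011]
tcp_rot: [[0.981, 0.0, -0.192], [0.192, -0.0, 0.981], [0.0, -1.0, -0.0]]
force: [0.9, 0.2, -0.4]
opening: 0.45
```

Emit:
{"name": "jog_arm", "arguments": {"steps": [{"delta_pos": [0,0,-1],"turn": 0,"fingers": 0},{"delta_pos": [0,0,-1],"turn": 0,"fingers": 0},{"delta_pos": [0,0,-1],"turn": 0,"fingers": 100},{"delta_pos": [0,0,-1],"turn": 0,"fingers": 100},{"delta_pos": [0,0,-1],"turn": 0,"fingers": 100},{"delta_pos": [0,0,-1],"turn": 0,"fingers": 100},{"delta_pos": [0,0,-1],"turn": 0,"fingers": 100},{"delta_pos": [0,0,-1],"turn": 0,"fingers": 100},{"delta_pos": [0,0,-1],"turn": 0,"fingers": 100},{"delta_pos": [0,0,10],"turn": 0,"fingers": 100},{"delta_pos": [0,0,50],"turn": 0,"fingers": 100},{"delta_pos": [0,0,90],"turn": 0,"fingers": 100},{"delta_pos": [0,0,130],"turn": 0,"fingers": 100},{"delta_pos": [0,0,158],"turn": 0,"fingers": 100},{"delta_pos": [0,0,158],"turn": 0,"fingers": 100},{"delta_pos": [0,0,158],"turn": 0,"fingers": 100},{"delta_pos": [0,0,158],"turn": 0,"fingers": 100}]}}

```text
time_s: 17.62
position: [0.5817, -0.0065, 0.2589]
tcp_rot: [[0.981, -0.001, -0.192], [0.192, 0.0, 0.981], [-0.001, -1.0, 0.0]]
force: [-0.1, 0.0, 0.3]
opening: 1.0
```

```bash
python3 shot.py r2 260 380 180 270;  python3 shot.py r2s 190 350 200 320 side
```

```text
17.6167 [ 0.5817 -0.0065  0.2589] [ 9.814e-01  1.919e-01 -9.000e-04] [-0.1  1.8  1.4  0.1 -0.1  0. ] [-0.1  0.   0.3] 0.9997687207112562
f 6.555555555555555
17.6667 [ 0.5813 -0.0064  0.258 ] [ 0.9814  0.1919 -0.0027] [-0.1  1.2  0.4  0.  -0.1 -0.1] [-0.3 -0.4 -0.3] 1.00276020140706
f 4.916666666666667
```

View pics/r2c.png

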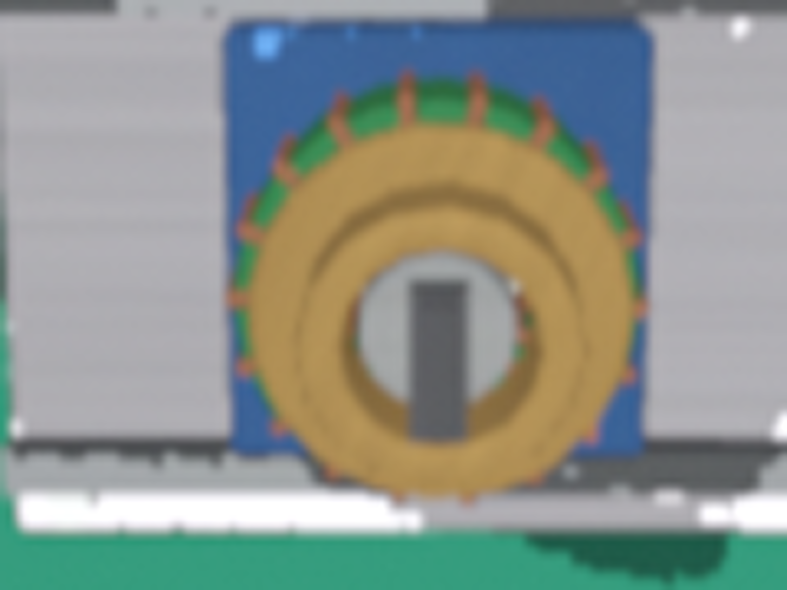

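View pics/r2sc.png

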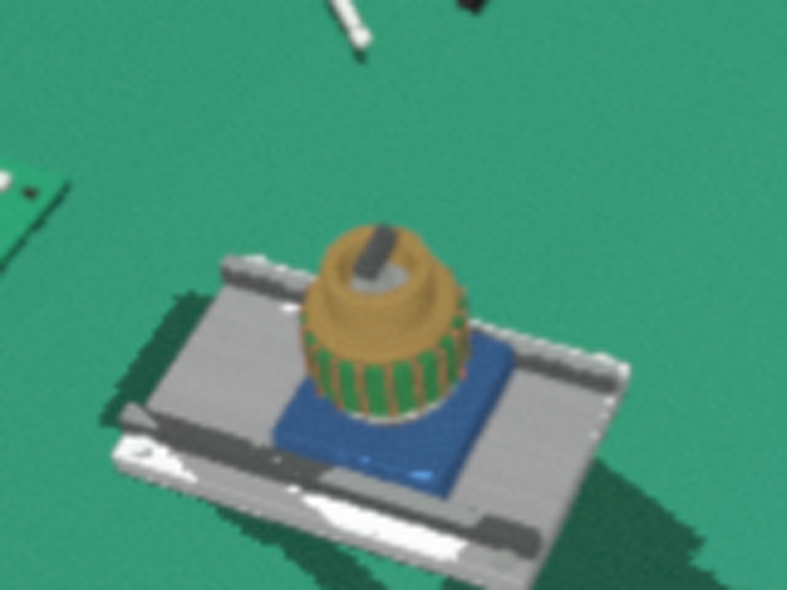

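Run:
```python
from h import *
import pickle
s=pickle.load(open("r2.pkl","rb"));P=cam_pose("wrist",s);R=s["tcp_rot"]
f=6.5556;c=lambda a:np.array(a)/f-.5+.5/f+[260,180]
for z,pts in((.108,[(408,362),(468,362),(438,283),(438,440)]),(.099,[(342,345),(541,345),(440,250),(440,441)]),(.08,[(248,310),(636,310),(440,122),(440,500)])):
  q=unproj("wrist",c(pts),z,P=P); print(((q-s["position"])@R*1000).round(1)); print((q[0]+q[1])/2,(q[2]+q[3])/2)
q=unproj("wrist",c([(438,283),(438,440)]),.108,P=P);d=q[0]-q[1];print(np.degrees(np.arctan2(d[1],d[0])))
```

```text
[[ -3.2 150.9  -0.7]
 [  4.7 150.9  -0.7]
 [  0.7 150.9   9.9]
 [  0.7 150.9 -11.4]]
[ 0.5823852  -0.00703034  0.108     ] [ 0.58239225 -0.00706609  0.108     ]
[[-12.3 159.9  -0.6]
 [ 14.7 159.9  -0.6]
 [  1.  159.9  12.5]
 [  1.  159.9 -14.2]]
[ 0.58285044 -0.00687781  0.099     ] [ 0.58269535 -0.00714062  0.099     ]
[[-26.5 178.9  -0.2]
 [ 29.2 178.9  -0.2]
 [  1.1 178.9  26.8]
 [  1.1 178.9 -28.8]]
[ 0.58288967 -0.00644001  0.08      ] [ 0.58276397 -0.00727757  0.08      ]
101.09324401359027
```

Emit:
{"name": "jog_arm", "arguments": {"steps": [{"delta_pos": [-146.6,-271,-59.5],"turn": -76.5,"fingers": 100},{"delta_pos": [-146.6,-271,-59.5],"turn": -76.5,"fingers": 100},{"delta_pos": [-146.6,-271,-59.5],"turn": -76.5,"fingers": 100},{"delta_pos": [-146.6,-271,-59.5],"turn": -76.5,"fingers": 100},{"delta_pos": [-146.6,-271,-59.5],"turn": -76.5,"fingers": 100},{"delta_pos": [-146.6,-271,-59.5],"turn": -76.5,"fingers": 100},{"delta_pos": [-146.6,-271,-59.5],"turn": -76.5,"fingers": 100},{"delta_pos": [-146.6,-271,-59.5],"turn": -76.5,"fingers": 100},{"delta_pos": [-146.6,-271,-59.5],"turn": -76.5,"fingers": 100},{"delta_pos": [-146.6,-271,-59.5],"turn": -76.5,"fingers": 100},{"delta_pos": [-146.6,-271,-59.5],"turn": -76.5,"fingers": 100},{"delta_pos": [-146.6,-271,-59.5],"turn": -76.5,"fingers": 100},{"delta_pos": [-146.6,-271,-59.5],"turn": -76.5,"fingers": 100},{"delta_pos": [-146.6,-271,-59.5],"turn": -76.5,"fingers": 100}]}}

```text
time_s: 18.88
position: [0.4356, -0.2772, 0.1987]
tcp_rot: [[0.418, -0.001, 0.909], [-0.909, 0.001, 0.418], [-0.002, -1.0, -0.001]]
force: [-0.4, -0.5, 0.1]
opening: 1.0
```

```bash
python3 shot.py k1 270 390 190 280
```

```text
18.8833 [ 0.4356 -0.2772  0.1987] [ 0.4177 -0.9086 -0.0018] [ 0.2 -0.3 -0.2 -0.   0.   0.5] [-0.4 -0.5  0.1] 1.000188069861259
f 6.555555555555555
```

View pics/k1c.png

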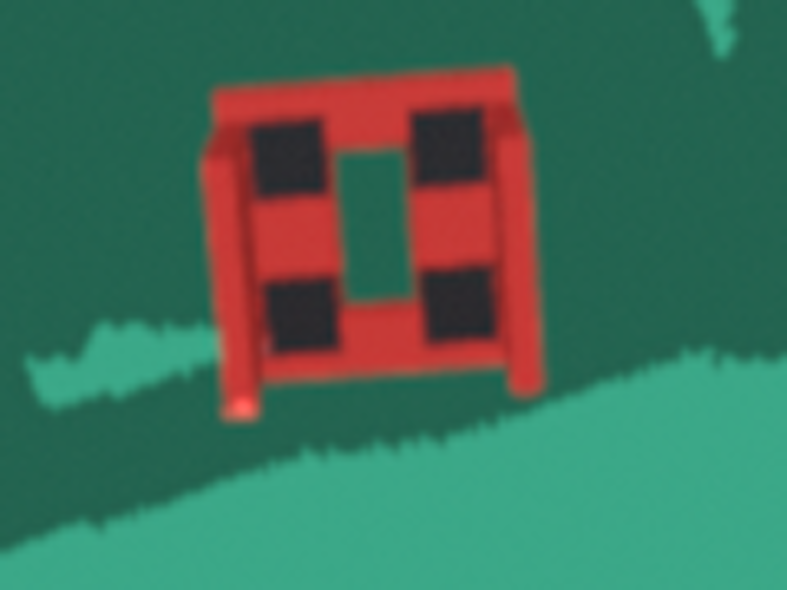

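View pics/k1.png

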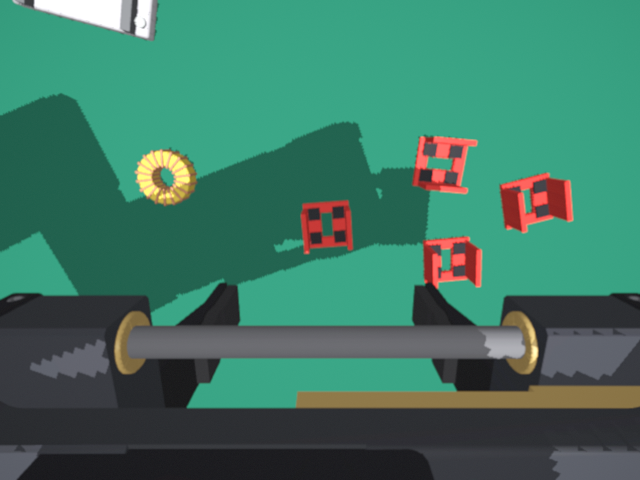

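Run:
```python
from h import *
import pickle
s=pickle.load(open("k1.pkl","rb"));P=cam_pose("wrist",s);R=s["tcp_rot"]
f=6.5556;c=lambda a:np.array(a)/f-.5+.5/f+[270,190]
ang=lambda d:np.degrees(np.arctan2(d[1],d[0]))
q=unproj("wrist",c([(212,92),(517,68),(262,382),(505,366)]),.005,P=P);print(((q-s["position"])@R*1000).round(1),ang(q[1]-q[0]),ang(q[3]-q[2]))
q=unproj("wrist",c([(203,157),(222,418),(530,132),(545,390)]),.034,P=P);print(((q-s["position"])@R*1000).round(1),ang(q[1]-q[0]),ang(q[3]-q[2]),q.mean(0))
q=unproj("wrist",c([(338,152),(403,148),(413,302),(345,306)]),.005,P=P);print(((q-s["position"])@R*1000).round(1),q.mean(0))
q=unproj("wrist",c([(288,157),(448,147),(303,315),(460,304)]),.0075,P=P);print(((q-s["position"])@R*1000).round(1),q.mean(0),ang(q[1]-q[0]),ang(q[3]-q[2]),ang(q[0]-q[2]),ang(q[1]-q[3]))
```

```text
[[-21.7 193.8  20.3]
 [ 23.1 193.7  23.8]
 [-14.9 193.8 -24.2]
 [ 22.1 193.7 -21.7]] -60.78482278055141 -61.368599017807945
[[-21.1 164.8  16.2]
 [-19.2 164.8 -20.9]
 [ 23.1 164.7  19.6]
 [ 26.  164.7 -16.8]] -152.35036159923126 -150.90762309255845 [ 0.43584798 -0.2791682   0.034     ]
[[ -3.2 193.7  11.3]
 [  6.5 193.7  11.9]
 [  8.1 193.7 -11.6]
 [ -2.2 193.7 -12.3]] [ 0.43610748 -0.27909067  0.005     ]
[[-10.5 191.2  11.1]
 [ 13.  191.2  12.6]
 [ -8.5 191.3 -13. ]
 [ 15.1 191.2 -11.3]] [ 0.43609679 -0.27908756  0.0075    ] -61.677792914701115 -61.15399562507998 29.48039742736064 29.549589049862735
```

Emit:
{"name": "jog_arm", "arguments": {"steps": [{"delta_pos": [0.3,-1.8,-35],"turn": 4,"fingers": 100},{"delta_pos": [0.3,-1.8,-75],"turn": 4,"fingers": 100},{"delta_pos": [0.3,-1.8,-115],"turn": 4,"fingers": 100},{"delta_pos": [0.3,-1.8,-140],"turn": 4,"fingers": 100},{"delta_pos": [0.3,-1.8,-150],"turn": 4,"fingers": 100},{"delta_pos": [0.3,-1.8,-165],"turn": 4,"fingers": 100},{"delta_pos": [0.3,-1.8,-175.5],"turn": 4,"fingers": 100},{"delta_pos": [0.3,-1.8,-175.5],"turn": 4,"fingers": 100},{"delta_pos": [0.3,-1.8,-175.5],"turn": 4,"fingers": 100}]}}

```text
time_s: 19.68
position: [0.4365, -0.2796, 0.0244]
tcp_rot: [[0.479, 0.0, 0.878], [-0.878, -0.0, 0.479], [0.0, -1.0, 0.0]]
force: [0.8, 0.4, 0.3]
opening: 1.001
```

Emit:
{"name": "jog_arm", "arguments": {"steps": [{"delta_pos": [0,0,-1],"turn": 0,"fingers": 0},{"delta_pos": [0,0,-1],"turn": 0,"fingers": 0},{"delta_pos": [0,0,-1],"turn": 0,"fingers": 0},{"delta_pos": [0,0,-1],"turn": 0,"fingers": 0},{"delta_pos": [0,0,-1],"turn": 0,"fingers": 0},{"delta_pos": [0,0,-1],"turn": 0,"fingers": 0},{"delta_pos": [0,0,-1],"turn": 0,"fingers": 0},{"delta_pos": [0,0,-1],"turn": 0,"fingers": 0},{"delta_pos": [0,0,-1],"turn": 0,"fingers": 0}]}}

```text
time_s: 20.43
position: [0.4362, -0.2794, 0.0232]
tcp_rot: [[0.478, -0.0, 0.878], [-0.878, 0.0, 0.478], [-0.0, -1.0, -0.0]]
force: [0.1, 0.9, 1.5]
opening: 0.506
```

Emit:
{"name": "jog_arm", "arguments": {"steps": [{"delta_pos": [0,0,30],"turn": 0,"fingers": 0},{"delta_pos": [0,0,70],"turn": 0,"fingers": 0},{"delta_pos": [0,0,110],"turn": 5,"fingers": 0},{"delta_pos": [0,0,142],"turn": 12,"fingers": 0},{"delta_pos": [15,30,142],"turn": 19,"fingers": 0},{"delta_pos": [32,62,142],"turn": 26,"fingers": 0},{"delta_pos": [49,95,142],"turn": 33,"fingers": 0},{"delta_pos": [67,128,142],"turn": 40,"fingers": 0},{"delta_pos": [85,161,142],"turn": 47,"fingers": 0},{"delta_pos": [103,194,142],"turn": 54,"fingers": 0},{"delta_pos": [120,226,142],"turn": 61,"fingers": 0},{"delta_pos": [136,255,142],"turn": 68,"fingers": 0},{"delta_pos": [146.3,272.5,142],"turn": 72.4,"fingers": 0},{"delta_pos": [146.3,272.5,142],"turn": 72.4,"fingers": 0},{"delta_pos": [146.3,272.5,142],"turn": 72.4,"fingers": 0},{"delta_pos": [146.3,272.5,142],"turn": 72.4,"fingers": 0},{"delta_pos": [146.3,272.5,142],"turn": 72.4,"fingers": 0}]}}

```text
time_s: 21.85
position: [0.5817, -0.008, 0.1648]
tcp_rot: [[0.982, -0.001, -0.188], [0.188, -0.0, 0.982], [-0.001, -1.0, 0.0]]
force: [0.3, 0.0, -0.7]
opening: 0.503
```

```bash
python3 shot.py p3 230 420 210 350; python3 shot.py p3s 190 350 160 320 side
```

```text
21.85 [ 0.5817 -0.008   0.1648] [ 0.9821  0.1882 -0.0012] [-0.6 -0.2 -0.2  0.1 -0.  -0.1] [ 0.3  0.  -0.7] 0.5031511017936101
f 4.157894736842105
21.9 [ 0.5818 -0.0082  0.1649] [ 0.9822  0.1879 -0.001 ] [-0.1 -0.2 -0.   0.  -0.1 -0.1] [ 0.7 -0.8 -0.9] 0.5015488560549032
f 3.6875
```

View pics/p3c.png

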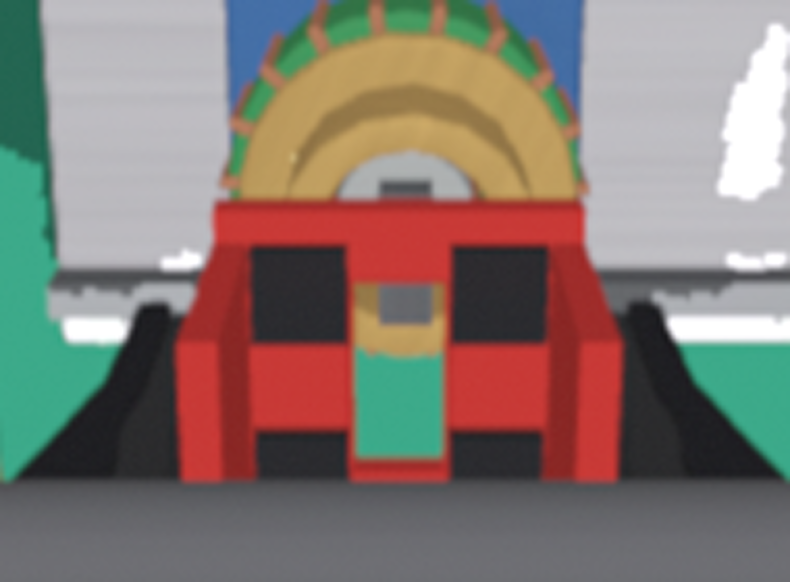

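View pics/p3sc.png

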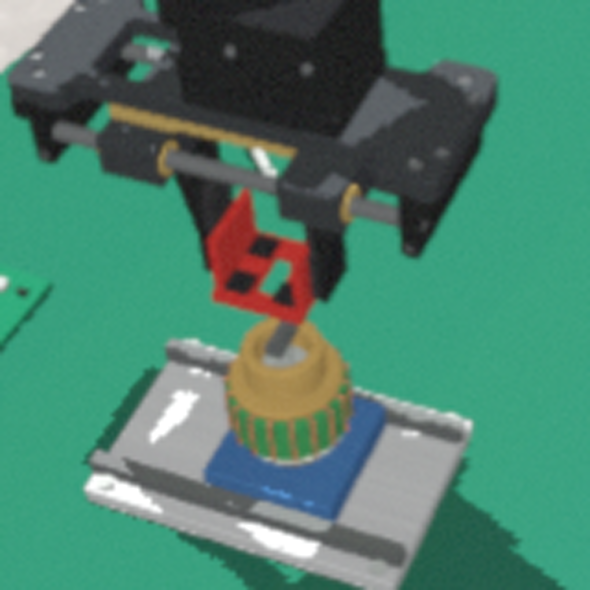

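Run:
```python
from h import *
import pickle
s=pickle.load(open("p3.pkl","rb"));P=cam_pose("wrist",s);R=s["tcp_rot"]
f=4.1579;c=lambda a:np.array(a)/f-.5+.5/f+[230,210]
for n,z,pts in(("slot",.1466,[(350,330),(447,330),(400,284),(400,462)]),("plate",.1466,[(216,204),(584,204)]),("head",.108,[(379,185),(432,185),(405,180),(380,320),(433,320)])):
  q=unproj("wrist",c(pts),z,P=P); print(n,((q-s["position"])@R*1000).round(1)); print((q[0]+q[1])/2)
```

```text
slot [[ -5.9  18.2   5.6]
 [  5.8  18.2   5.6]
 [  0.1  18.2  11.5]
 [  0.1  18.2 -12. ]]
[ 0.58055891 -0.00246745  0.1466    ]
plate [[-21.4  18.2  21.5]
 [ 21.7  18.2  21.5]]
[0.57773499 0.01320322 0.1466    ]
head [[-2.9 56.8 11.6]
 [ 4.8 56.8 11.6]
 [ 0.9 56.8 12.4]
 [-2.8 56.8 -9.3]
 [ 5.1 56.8 -9.3]]
[0.5803617  0.00362754 0.108     ]
```

Emit:
{"name": "jog_arm", "arguments": {"steps": [{"delta_pos": [0.7,1.4,-10],"turn": 0,"fingers": 0},{"delta_pos": [0.7,1.4,-20],"turn": 0,"fingers": 0},{"delta_pos": [0.7,1.4,-27],"turn": 0,"fingers": 0},{"delta_pos": [0.7,1.4,-27],"turn": 0,"fingers": 0},{"delta_pos": [0.7,1.4,-27],"turn": 0,"fingers": 0}]}}

```text
time_s: 22.37
position: [0.5825, -0.0056, 0.1369]
tcp_rot: [[0.982, -0.002, -0.19], [0.19, 0.0, 0.982], [-0.002, -1.0, 0.001]]
force: [0.1, -0.0, 0.1]
opening: 0.508
```

```bash
python3 shot.py p4 230 420 210 350; python3 shot.py p4s 220 320 200 300 side
```

```text
22.3667 [ 0.5825 -0.0056  0.1369] [ 0.9818  0.1899 -0.0022] [ 0.1 -1.  -0.9 -0.   0.1 -0.1] [ 0.1 -0.   0.1] 0.5075799637578672
f 4.157894736842105
22.4167 [ 0.583  -0.0056  0.1375] [ 0.9818  0.19   -0.001 ] [ 0.2 -0.8 -0.6  0.1  0.1  0.1] [ 0.7  0.7 -0.6] 0.5013096908479774
f 5.9
```

View pics/p4c.png

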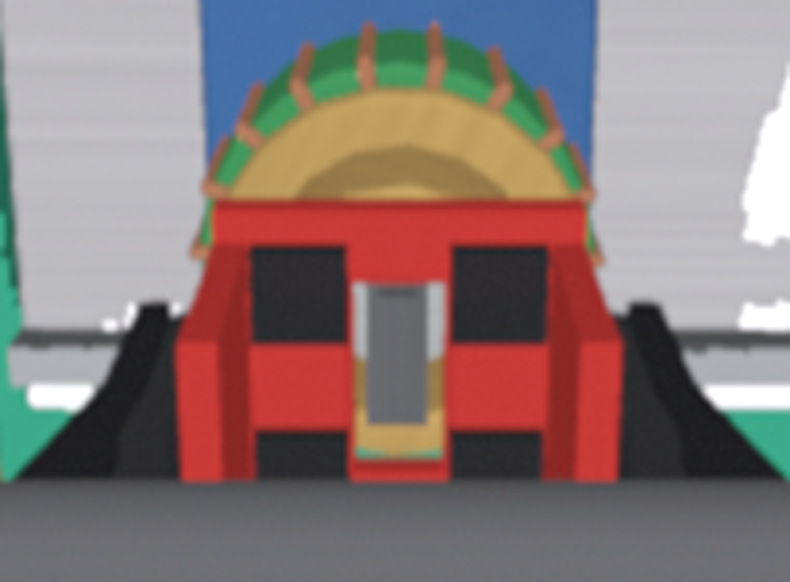

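View pics/p4sc.png

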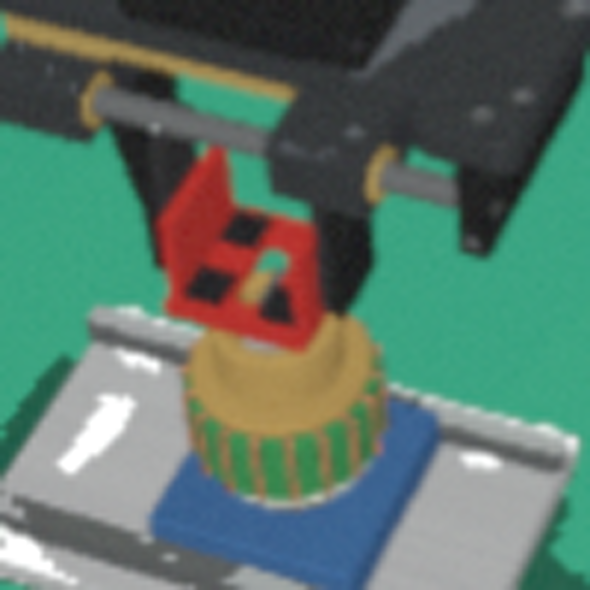

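Run:
```python
from h import *
import pickle
s=pickle.load(open("p4.pkl","rb"));P=cam_pose("wrist",s);R=s["tcp_rot"]
f=4.1579;c=lambda a:np.array(a)/f-.5+.5/f+[230,210]
for n,z,pts in(("slot",.1187,[(352,330),(446,330),(400,284),(400,462)]),("plate",.1187,[(214,204),(586,204)]),("headfull",.107,[(367,400),(428,400),(397,424),(397,287)]),("headtop",.11,[(397,420),(397,297)])):
  q=unproj("wrist",c(pts),z,P=P); print(n,((q-s["position"])@R*1000).round(1)); print((q[0]+q[1])/2)
```

```text
slot [[ -5.6  18.2   5.6]
 [  5.7  18.2   5.6]
 [  0.1  18.2  11.5]
 [  0.1  18.2 -12. ]]
[ 5.81394936e-01 -6.62016653e-05  1.18700000e-01]
plate [[-21.6  18.3  21.5]
 [ 21.9  18.2  21.5]]
[0.57848318 0.01558599 0.1187    ]
headfull [[ -4.2  29.9  -9.3]
 [  3.8  29.9  -9.3]
 [ -0.2  29.9 -12.7]
 [ -0.2  29.9   6.5]]
[ 0.58399943 -0.01470197  0.107     ]
headtop [[ -0.2  26.9 -10.6]
 [ -0.2  26.9   6.4]]
[ 0.58259631 -0.00771713  0.11      ]
```

Emit:
{"name": "jog_arm", "arguments": {"steps": [{"delta_pos": [-0.2,-1.6,0],"turn": 0,"fingers": 0},{"delta_pos": [-0.2,-1.6,0],"turn": 0,"fingers": 0},{"delta_pos": [-0.2,-1.6,-3],"turn": 0,"fingers": 0},{"delta_pos": [-0.2,-1.6,-5],"turn": 0,"fingers": 0},{"delta_pos": [-0.2,-1.6,-7],"turn": 0,"fingers": 0},{"delta_pos": [-0.2,-1.6,-7],"turn": 0,"fingers": 0}]}}

```text
time_s: 22.97
position: [0.5826, -0.0071, 0.1305]
tcp_rot: [[0.982, -0.001, -0.19], [0.19, 0.0, 0.982], [-0.001, -1.0, 0.0]]
force: [0.1, 0.4, -0.6]
opening: 0.505
```

```bash
python3 shot.py p5 230 420 210 350
```

```text
22.9667 [ 0.5826 -0.0071  0.1305] [ 0.9817  0.1902 -0.001 ] [-0.  -0.2 -0.3 -0.   0.4 -0. ] [ 0.1  0.4 -0.6] 0.5046862054117213
f 4.157894736842105
```

View pics/p5c.png

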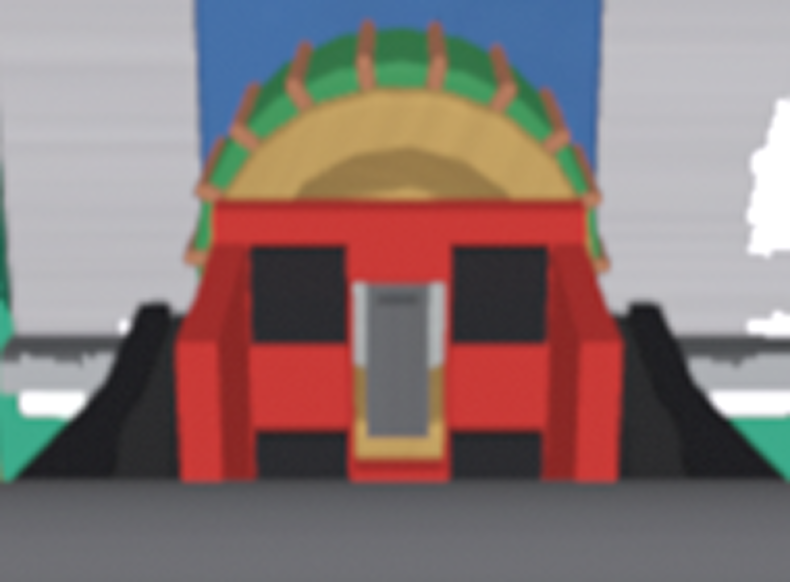

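Run:
```python
from h import *
import pickle
s=pickle.load(open("p5.pkl","rb"));P=cam_pose("wrist",s);R=s["tcp_rot"]
f=4.1579;c=lambda a:np.array(a)/f-.5+.5/f+[230,210]
for n,z,pts in(("slot",.1123,[(352,330),(446,330),(400,284),(400,462)]),("headfull",.107,[(366,400),(430,400),(397,437)]),("headtop",.11,[(397,432),(397,300)])):
  q=unproj("wrist",c(pts),z,P=P); print(n,((q-s["position"])@R*1000).round(1))
```

```text
slot [[ -5.6  18.2   5.6]
 [  5.7  18.2   5.6]
 [  0.1  18.2  11.5]
 [  0.1  18.2 -12. ]]
headfull [[ -4.1  23.5  -6.2]
 [  3.9  23.5  -6.2]
 [ -0.2  23.5 -11.3]]
headtop [[-0.2 20.5 -9.1]
 [-0.2 20.5  8.5]]
```

Emit:
{"name": "jog_arm", "arguments": {"steps": [{"delta_pos": [0,0,-2],"turn": 0,"fingers": 0},{"delta_pos": [0,0,-4],"turn": 0,"fingers": 0},{"delta_pos": [0,0,-6],"turn": 0,"fingers": 0},{"delta_pos": [0,0,-8],"turn": 0,"fingers": 0},{"delta_pos": [0,0,-8],"turn": 0,"fingers": 0}]}}

```text
time_s: 23.43
position: [0.5827, -0.0071, 0.1225]
tcp_rot: [[0.982, -0.001, -0.19], [0.19, 0.0, 0.982], [-0.001, -1.0, 0.0]]
force: [0.3, -0.4, -0.7]
opening: 0.505
```

Free so far; now push in small steps while watching the force.

Emit:
{"name": "jog_arm", "arguments": {"steps": [{"delta_pos": [0,0,-1],"turn": 0,"fingers": 0},{"delta_pos": [0,0,-2],"turn": 0,"fingers": 0},{"delta_pos": [0,0,-3],"turn": 0,"fingers": 0},{"delta_pos": [0,0,-3],"turn": 0,"fingers": 0}]}}

```text
time_s: 23.77
position: [0.583, -0.0072, 0.1205]
tcp_rot: [[0.982, 0.0, -0.19], [0.19, -0.0, 0.982], [0.0, -1.0, -0.0]]
force: [-1.4, -0.5, 5.4]
opening: 0.503
```

Emit:
{"name": "jog_arm", "arguments": {"steps": [{"delta_pos": [0,0,-1],"turn": 0,"fingers": 0},{"delta_pos": [0,0,-2],"turn": 0,"fingers": 0},{"delta_pos": [0,0,-3],"turn": 0,"fingers": 0},{"delta_pos": [0,0,-4],"turn": 0,"fingers": 0},{"delta_pos": [0,0,-4],"turn": 0,"fingers": 0}]}}

```text
time_s: 24.18
position: [0.583, -0.0072, 0.1172]
tcp_rot: [[0.982, 0.0, -0.19], [0.19, -0.0, 0.982], [0.0, -1.0, -0.0]]
force: [-2.2, -0.3, 8.9]
opening: 0.503
```

Emit:
{"name": "jog_arm", "arguments": {"steps": [{"delta_pos": [0,0,-1],"turn": 0,"fingers": 0},{"delta_pos": [0,0,-2],"turn": 0,"fingers": 0},{"delta_pos": [0,0,-2.3],"turn": 0,"fingers": 0},{"delta_pos": [0,0,-2.3],"turn": 0,"fingers": 0},{"delta_pos": [0,0,-2.3],"turn": 0,"fingers": 0}]}}

```text
time_s: 24.6
position: [0.5831, -0.0072, 0.1155]
tcp_rot: [[0.982, 0.001, -0.19], [0.19, -0.0, 0.982], [0.001, -1.0, -0.0]]
force: [-3.2, -0.5, 12.8]
opening: 0.502
```

```bash
python3 shot.py p6 230 420 210 350; python3 shot.py p6s 220 320 200 300 side
```

```text
24.6 [ 0.5831 -0.0072  0.1155] [9.817e-01 1.903e-01 6.000e-04] [-0.1  0.  -0.   0.   0.1  0.1] [-3.2 -0.5 12.8] 0.501632164021186
f 4.157894736842105
24.65 [ 0.5831 -0.0072  0.1156] [9.817e-01 1.904e-01 6.000e-04] [ 0.   0.1 -0.  -0.  -0.   0.1] [-4.   0.3 12.5] 0.5017995636315478
f 5.9
```

View pics/p6c.png

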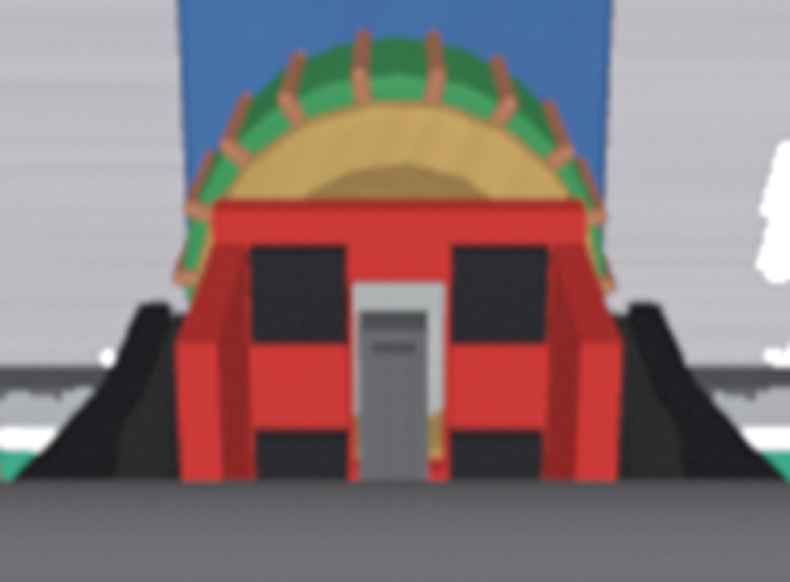

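View pics/p6sc.png

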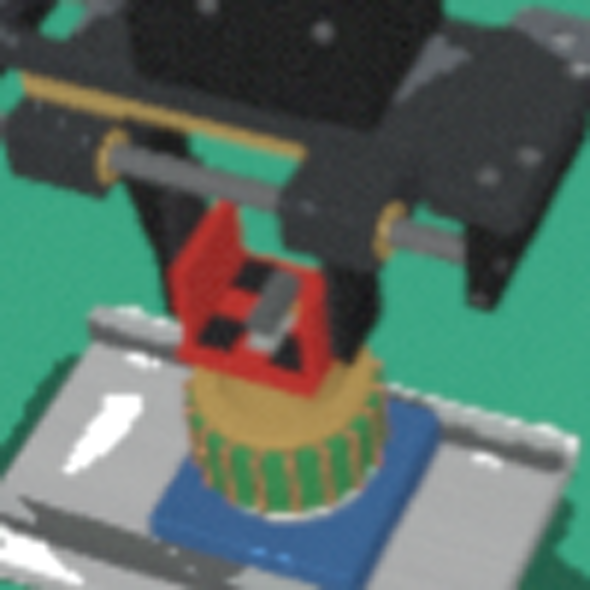

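Emit:
{"name": "jog_arm", "arguments": {"steps": [{"delta_pos": [-0.7,0,-0.5],"turn": 0,"fingers": 0},{"delta_pos": [-0.7,0,-0.5],"turn": 0,"fingers": 0},{"delta_pos": [-0.7,0,-0.5],"turn": -4,"fingers": 0},{"delta_pos": [-0.7,0,-0.5],"turn": -9,"fingers": 0},{"delta_pos": [-0.7,0,-0.5],"turn": -14,"fingers": 0},{"delta_pos": [-0.7,0,-0.5],"turn": -19,"fingers": 0},{"delta_pos": [-0.7,0,-0.5],"turn": -24,"fingers": 0},{"delta_pos": [-0.7,0,-0.5],"turn": -24,"fingers": 0}]}}

```text
time_s: 25.37
position: [0.5837, -0.0079, 0.1155]
tcp_rot: [[0.974, 0.004, 0.228], [-0.228, -0.002, 0.974], [0.004, -1.0, -0.001]]
force: [-2.3, -0.4, 12.0]
opening: 0.502
```

```bash
python3 shot.py p7 230 420 210 350; python3 -c "
from rig import *;s=read_state();print(s['moment'],s['force'])"
```

```text
25.3667 [ 0.5837 -0.0079  0.1155] [ 0.9736 -0.2282  0.0041] [-0.1 -0.1  0.   0.1 -0.  -5. ] [-2.3 -0.4 12. ] 0.5018867833301873
f 4.157894736842105
[-0.29177692  0.58314362 -0.08062331] [-1.80258011 -1.17443836 12.41361887]
```

View pics/p7c.png

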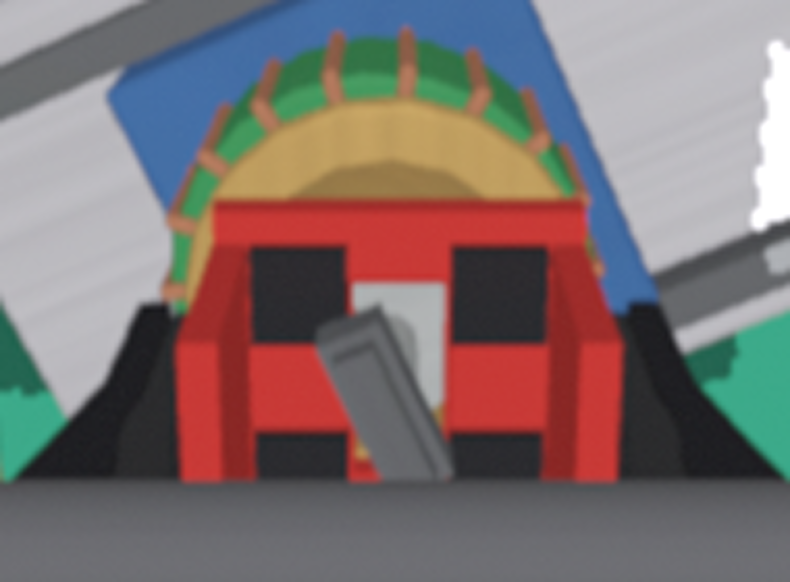

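Emit:
{"name": "jog_arm", "arguments": {"steps": [{"delta_pos": [-1,0.6,0],"turn": -5,"fingers": 0},{"delta_pos": [-1,0.6,0],"turn": -11,"fingers": 0},{"delta_pos": [-1,0.6,0],"turn": -17,"fingers": 0},{"delta_pos": [-1,0.6,0],"turn": -23,"fingers": 0},{"delta_pos": [-1,0.6,0],"turn": -29,"fingers": 0},{"delta_pos": [-1,0.6,0],"turn": -35,"fingers": 0},{"delta_pos": [-1,0.6,0],"turn": -41,"fingers": 0},{"delta_pos": [-1,0.6,0],"turn": -47,"fingers": 0},{"delta_pos": [-1,0.6,0],"turn": -53,"fingers": 0},{"delta_pos": [-1,0.6,0],"turn": -59,"fingers": 0},{"delta_pos": [-1,0.6,0],"turn": -66,"fingers": 0},{"delta_pos": [-1,0.6,0],"turn": -66,"fingers": 0},{"delta_pos": [-1,0.6,0],"turn": -66,"fingers": 0}]}}

```text
time_s: 26.5
position: [0.5837, -0.0073, 0.1157]
tcp_rot: [[0.19, 0.006, 0.982], [-0.982, -0.001, 0.19], [0.003, -1.0, 0.006]]
force: [-0.4, -0.7, 12.6]
opening: 0.501
```

```bash
python3 shot.py p8 230 420 210 350; python3 -c "
from rig import *;s=read_state();print(s['moment'],s['force'])"
```

```text
26.5 [ 0.5837 -0.0073  0.1157] [ 0.1897 -0.9818  0.0025] [-0.  -0.1  0.   0.1  0.  -0.3] [-0.4 -0.7 12.6] 0.5011467469167442
f 4.157894736842105
[-0.0841829   0.35323149 -0.10290391] [ 0.30523993 -1.24940248 11.46941192]
```

View pics/p8c.png

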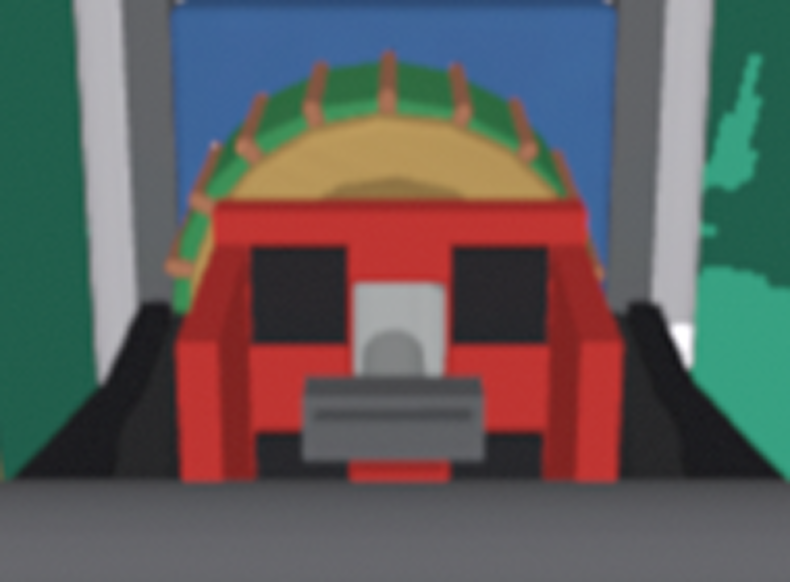

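Run:
```python
from h import *
import pickle
s=pickle.load(open("p8.pkl","rb"));P=cam_pose("wrist",s);R=s["tcp_rot"]
f=4.1579;c=lambda a:np.array(a)/f-.5+.5/f+[230,210]
zf=.1157-.0232+.005
for n,z,pts in(("plate",zf,[(214,204),(586,204),(400,284)]),("groove",zf+.0025,[(300,343),(300,431),(345,343),(453,343)]),("head",.107,[(305,395),(485,395),(397,395),(397,461)]),("bot",.101,[(307,378),(483,378)])):
  q=unproj("wrist",c(pts),z,P=P); print(n,((q-s["position"])@R*1000).round(1))
```

```text
plate [[-20.5  18.3  22.7]
 [ 23.   18.4  22.6]
 [  1.2  18.3  12.7]]
groove [[-10.6  15.7   6.2]
 [-10.8  15.6  -5.3]
 [ -5.3  15.7   6.2]
 [  7.5  15.8   6.2]]
head [[-9.7  8.7  2.8]
 [11.   8.7  2.8]
 [ 0.9  8.7  2.8]
 [ 0.9  8.7 -5.6]]
bot [[-9.8 14.7  2.2]
 [11.1 14.7  2.1]]
```

Emit:
{"name": "jog_arm", "arguments": {"steps": [{"delta_pos": [-1,0,0],"turn": 0,"fingers": 0},{"delta_pos": [-2.2,0,0],"turn": 0,"fingers": 0},{"delta_pos": [-2.2,0,0],"turn": 0,"fingers": 0},{"delta_pos": [-2.2,0,0],"turn": 0,"fingers": 0}]}}

```text
time_s: 26.88
position: [0.5834, -0.0073, 0.1162]
tcp_rot: [[0.19, 0.011, 0.982], [-0.982, -0.002, 0.19], [0.004, -1.0, 0.01]]
force: [2.1, 0.4, 11.3]
opening: 0.505
```

```bash
python3 shot.py p9 230 420 210 350; python3 -c "
from rig import *;s=read_state();print(s['moment'],s['force'])"
```

```text
26.8833 [ 0.5834 -0.0073  0.1162] [ 0.1896 -0.9819  0.0036] [ 0.   0.  -0.1  0.1  0.   0. ] [ 2.1  0.4 11.3] 0.5050862306079816
f 4.157894736842105
[ 0.05029774 -0.04624618 -0.06577454] [ 3.33287419  0.07155549 11.52399831]
```

View pics/p9c.png

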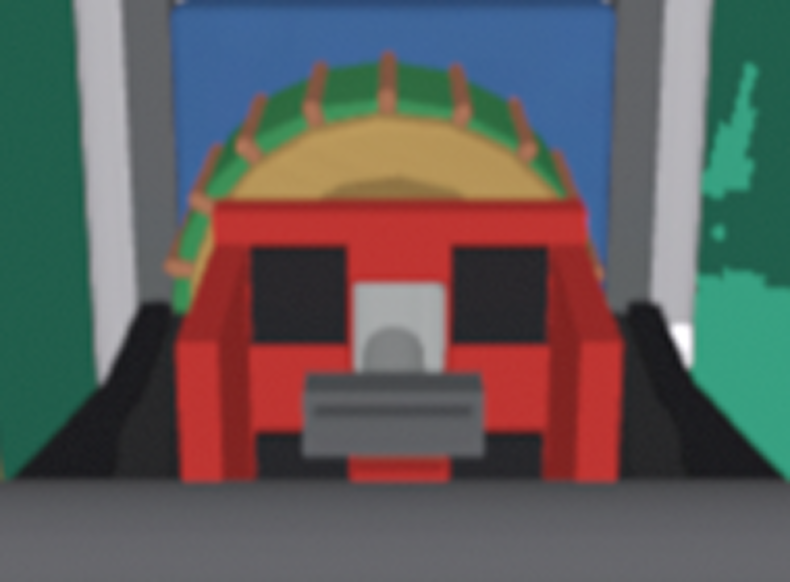

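Run:
```python
from h import *
import pickle
for k,hb in(("p9",(391,458,374)),("p8",(395,461,378))):
  s=pickle.load(open(k+".pkl","rb"));P=cam_pose("wrist",s);R=s["tcp_rot"]
  f=4.1579;c=lambda a:np.array(a)/f-.5+.5/f+[230,210]
  # cap rigid in tool: pad top 15.7 below TCP approx ; use tool frame planes
  ci=camera_info("wrist")
  T=ci["tool_from_camera"]; PP=(ci,T)
  # in tool frame plane y=const
  def un(uv,y):
    ff,cx,cy,kk=K(ci);d=(np.array(c(uv))-[cx,cy])/ff;r=np.c_[d,np.ones(len(d))]@T[:3,:3].T;o=T[:3,3];return (o+r*((y-o[1])/r[:,1:2]))*1000
  z=s["position"][2]
  print(k,"pad",un([(300,343),(300,431)],.0232-.0075)[:,2],"slot",un([(400,284)],.0182)[:,2],"plate",un([(400,204)],.0182)[:,2],"head.107",un([(397,hb[0]),(397,hb[1])],z-.107)[:,2],"head.101",un([(397,hb[2])],z-.101)[:,2])
```

```text
p9 pad [ 6.20409625 -5.29548412] slot [12.70050856] plate [22.71340574] head.107 [ 3.09091594 -5.44235577] head.101 [2.43859674]
p8 pad [ 6.20409625 -5.29548412] slot [12.70050856] plate [22.71340574] head.107 [ 2.81639813 -5.5759432 ] head.101 [2.14167741]
```

Run:
```python
from h import *
import pickle
print(camera_info("wrist"))
s=pickle.load(open("p3.pkl","rb"));P=cam_pose("wrist",s);R=s["tcp_rot"]
f=4.1579;c=lambda a:np.array(a)/f-.5+.5/f+[230,210]
print(c([(400,204)]),((unproj("wrist",c([(400,204)]),.1466,P=P)-s["position"])@R))
s=pickle.load(open("p8.pkl","rb"));P=cam_pose("wrist",s);R=s["tcp_rot"]; print(s["position"],R)
print(((unproj("wrist",c([(400,204)]),.0975,P=P)-s["position"])@R))
```

```text
{'fov_y': 68.29231043356114, 'cx': 325.59866421226167, 'cy': 245.95732964166038, 'k1': 0.003241980339521929, 'tool_from_camera': array([[ 9.99999937e-01, -2.18565551e-04,  2.79959740e-04,
         1.08023874e-03],
       [-3.29920771e-04, -2.79715685e-01,  9.60082823e-01,
        -1.45346016e-01],
       [-1.31531901e-04, -9.60082855e-01, -2.79715739e-01,
         7.68102984e-02],
       [ 0.00000000e+00,  0.00000000e+00,  0.00000000e+00,
         1.00000000e+00]])}
[[325.82266288 258.68348205]] [[0.00123604 0.01818706 0.02271771]]
[ 0.58369558 -0.00725897  0.11570473] [[ 0.18965831  0.00608489  0.9818313 ]
 [-0.98184689 -0.00140278  0.18967002]
 [ 0.00253142 -0.9999805   0.00570838]]
[[0.00123618 0.01833761 0.02266792]]
```

Emit:
{"name": "jog_arm", "arguments": {"steps": [{"delta_pos": [-1,0,-0.5],"turn": -5,"fingers": 0},{"delta_pos": [-1,0,-0.5],"turn": 0,"fingers": 0},{"delta_pos": [-1,0,-0.5],"turn": 5,"fingers": 0},{"delta_pos": [-1,0,-0.5],"turn": 0,"fingers": 0},{"delta_pos": [-1,0,-0.5],"turn": -5,"fingers": 0},{"delta_pos": [-1,0,-0.5],"turn": 0,"fingers": 0},{"delta_pos": [-1,0,-0.5],"turn": 0,"fingers": 0}]}}

```text
time_s: 27.52
position: [0.5811, -0.0072, 0.1154]
tcp_rot: [[0.193, 0.008, 0.981], [-0.981, -0.001, 0.193], [0.003, -1.0, 0.007]]
force: [0.4, -0.6, 12.5]
opening: 0.503
```

```bash
python3 shot.py p10 230 420 210 350; python3 -c "
from rig import *;s=read_state();print(s['moment'],s['force'])"
```

```text
27.5167 [ 0.5811 -0.0072  0.1154] [ 0.1925 -0.9813  0.0028] [-0.   0.   0.  -0.1  0.1  4.3] [ 0.4 -0.6 12.5] 0.5028841127240713
f 4.157894736842105
[0.00939622 0.22798421 0.09061019] [ 0.25278224  0.96765645 12.17330089]
```

View pics/p10c.png

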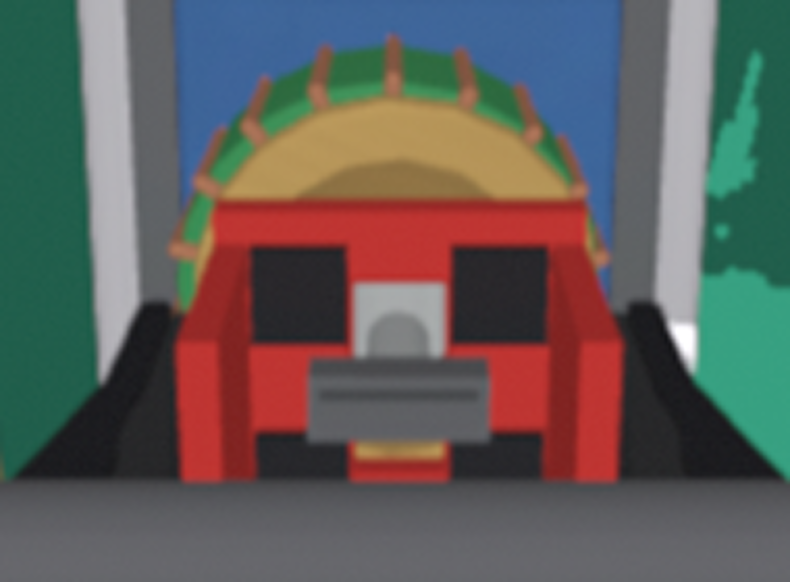

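Emit:
{"name": "jog_arm", "arguments": {"steps": [{"delta_pos": [0,0,1],"turn": 0,"fingers": 0},{"delta_pos": [0,0,2],"turn": 0,"fingers": 0},{"delta_pos": [0,0,3],"turn": 0,"fingers": 0},{"delta_pos": [0,0,4],"turn": 0,"fingers": 0},{"delta_pos": [0,0,4],"turn": 0,"fingers": 0}]}}

```text
time_s: 27.98
position: [0.581, -0.0072, 0.1188]
tcp_rot: [[0.19, 0.007, 0.982], [-0.982, -0.001, 0.19], [0.003, -1.0, 0.007]]
force: [0.9, -0.5, 7.8]
opening: 0.504
```

```bash
python3 shot.py p11 230 420 210 350; python3 shot.py p11s 220 320 200 300 side
```

```text
27.9833 [ 0.581  -0.0072  0.1188] [ 0.1901 -0.9818  0.0027] [ 0.1  0.2  0.   0.  -0.4 -0. ] [ 0.9 -0.5  7.8] 0.504172139818129
f 4.157894736842105
28.0333 [ 0.581  -0.0072  0.1187] [ 0.1901 -0.9818  0.0027] [ 0.   0.1  0.  -0.1 -0.1 -0. ] [ 1.7 -0.1  7.9] 0.5066769907001952
f 5.9
```

View pics/p11c.png

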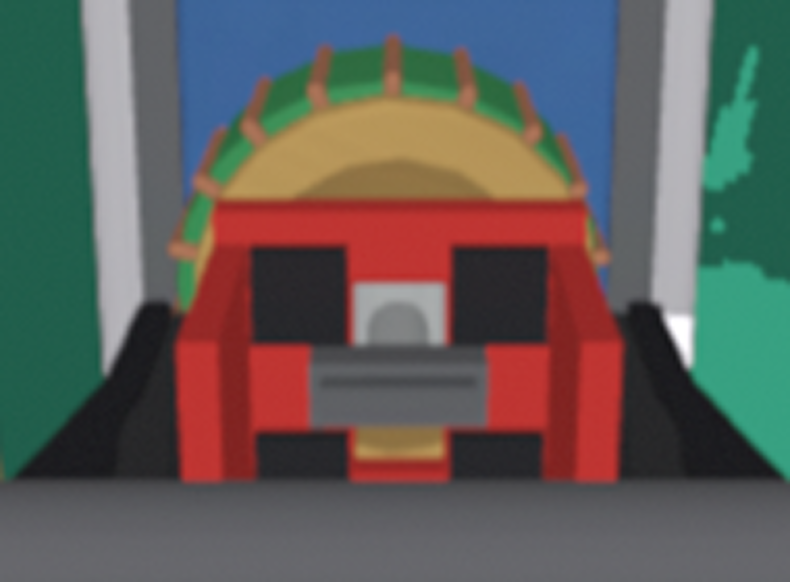

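View pics/p11sc.png

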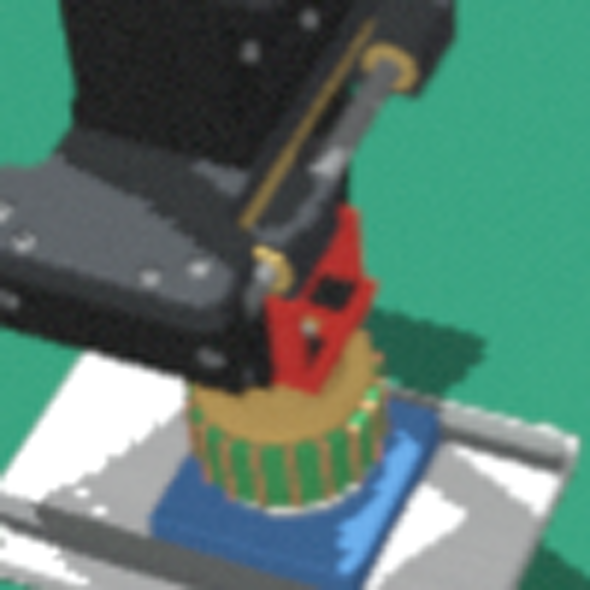

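Emit:
{"name": "jog_arm", "arguments": {"steps": [{"delta_pos": [0,0,0.7],"turn": 0,"fingers": 0},{"delta_pos": [0,0,1.4],"turn": 0,"fingers": 0},{"delta_pos": [0,0,2],"turn": 0,"fingers": 0},{"delta_pos": [0,0,2],"turn": 0,"fingers": 0}]}}

```text
time_s: 28.42
position: [0.581, -0.0072, 0.1192]
tcp_rot: [[0.19, 0.007, 0.982], [-0.982, -0.001, 0.19], [0.002, -1.0, 0.006]]
force: [5.2, -0.5, 1.0]
opening: 0.504
```

Emit:
{"name": "jog_arm", "arguments": {"steps": [{"delta_pos": [1,0,0],"turn": 0,"fingers": 0},{"delta_pos": [2,0,0],"turn": 0,"fingers": 0},{"delta_pos": [2,0,0],"turn": 0,"fingers": 0}]}}

```text
time_s: 28.67
position: [0.5811, -0.0071, 0.1191]
tcp_rot: [[0.19, 0.002, 0.982], [-0.982, -0.001, 0.19], [0.001, -1.0, 0.002]]
force: [3.7, -1.7, 3.6]
opening: 0.502
```

Emit:
{"name": "jog_arm", "arguments": {"steps": [{"delta_pos": [0.7,0,0.3],"turn": 0,"fingers": 0},{"delta_pos": [0.7,0,0.3],"turn": 0,"fingers": 100},{"delta_pos": [0.7,0,0.3],"turn": 0,"fingers": 100},{"delta_pos": [0.7,0,0.3],"turn": 0,"fingers": 100},{"delta_pos": [0.7,0,0.3],"turn": 0,"fingers": 100},{"delta_pos": [0.7,0,0.3],"turn": 0,"fingers": 100},{"delta_pos": [0.7,0,0.3],"turn": 0,"fingers": 100},{"delta_pos": [0.7,0,0.3],"turn": 0,"fingers": 100}]}}

```text
time_s: 29.33
position: [0.5805, -0.0064, 0.1189]
tcp_rot: [[0.19, -0.001, 0.982], [-0.982, 0.0, 0.19], [-0.0, -1.0, -0.001]]
force: [0.3, 0.2, 0.0]
opening: 0.943
```

```bash
python3 shot.py p12 230 420 210 350
```

```text
29.3333 [ 0.5805 -0.0064  0.1189] [ 1.902e-01 -9.818e-01 -4.000e-04] [-0.  -0.1 -0.2 -0.1 -0.1 -0. ] [0.3 0.2 0. ] 0.9429956435160237
f 4.157894736842105
```

View pics/p12c.png

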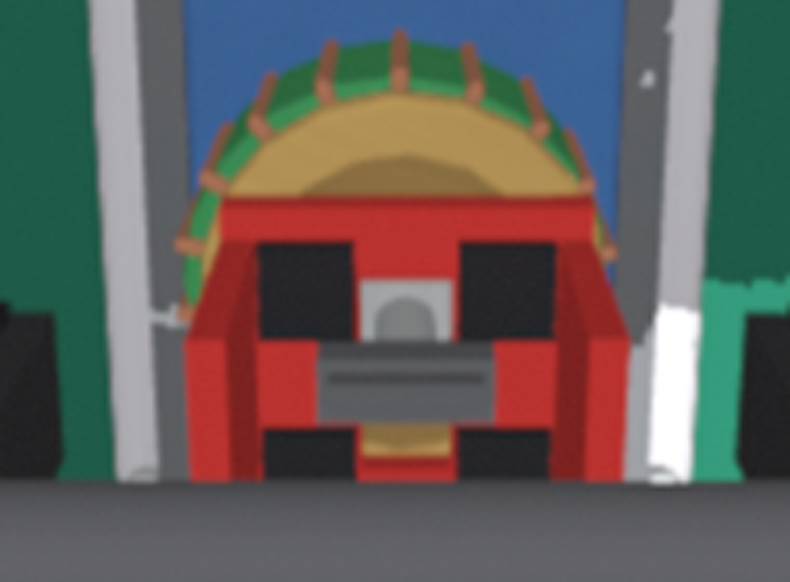

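Locked and stays. Retreat upward.

Emit:
{"name": "jog_arm", "arguments": {"steps": [{"delta_pos": [0,0,15],"turn": 0,"fingers": 100},{"delta_pos": [0,0,45],"turn": 0,"fingers": 100},{"delta_pos": [0,0,85],"turn": 0,"fingers": 100},{"delta_pos": [0,0,125],"turn": 0,"fingers": 100},{"delta_pos": [0,0,140],"turn": 0,"fingers": 100},{"delta_pos": [0,0,140],"turn": 0,"fingers": 100},{"delta_pos": [0,0,140],"turn": 0,"fingers": 100},{"delta_pos": [0,0,140],"turn": 0,"fingers": 100}]}}

```text
time_s: 30.05
position: [0.5797, -0.0064, 0.2578]
tcp_rot: [[0.19, -0.003, 0.982], [-0.982, 0.001, 0.19], [-0.001, -1.0, -0.003]]
force: [0.5, 0.5, -0.4]
opening: 0.999
```

```bash
python3 shot.py z1 260 390 170 270; python3 shot.py z1s 220 320 220 320 side
```

```text
30.05 [ 0.5797 -0.0064  0.2578] [ 0.1902 -0.9817 -0.0011] [-0.   1.2  0.7 -0.1 -0.1 -0.1] [ 0.5  0.5 -0.4] 0.9994423886164394
f 5.9
30.1 [ 0.5795 -0.0063  0.2573] [ 0.1902 -0.9818 -0.0015] [-0.1  0.7  0.2 -0.  -0.   0.1] [ 0.2  0.4 -0. ] 1.00162460601323
f 5.9
```

View pics/z1c.png

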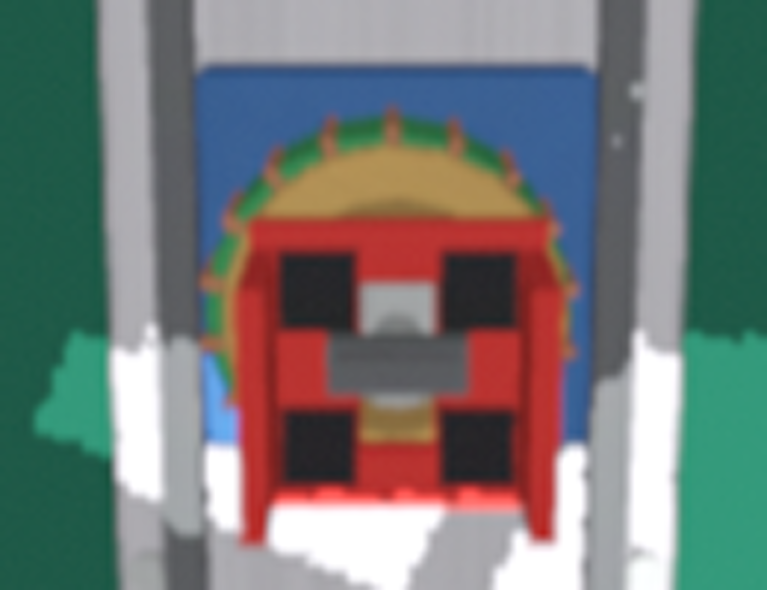

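View pics/z1sc.png

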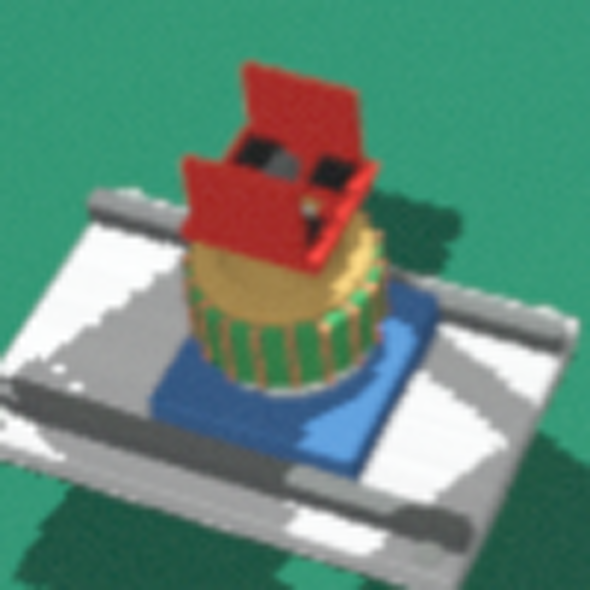

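Run:
```python
from h import *
import pickle
s=pickle.load(open("z1.pkl","rb"));P=cam_pose("wrist",s);R=s["tcp_rot"]
f=5.9;c=lambda a:np.array(a)/f-.5+.5/f+[260,170]
for n,z,pts in(("cap plate",.101,[(245,218),(555,218),(397,282),(397,505)]),("pads",.1035,[(318,291),(479,291),(318,447),(479,447)]),("head",.108,[(397,340),(397,394)]),("flange",.077,[(397,145)]),("choke",.072,[(205,312),(577,312),(395,118)])):
  q=unproj("wrist",c(pts),z,P=P); print(n,((q-s["position"])@R*1000).round(1))
s=read_state();print(s["force"],s["time_s"])
```

```text
cap plate [[-19.9 156.8  24.2]
 [ 25.3 156.7  24.2]
 [  2.3 156.8  14.6]
 [  2.3 156.9 -19.9]]
pads [[ -9.3 154.3  13.8]
 [ 14.3 154.3  13.8]
 [ -9.5 154.4 -10. ]
 [ 14.5 154.3 -10. ]]
head [[  2.3 149.8   7.5]
 [  2.3 149.8  -0.6]]
flange [[  2.4 180.7  31.5]]
choke [[-28.7 185.9   3.7]
 [ 31.6 185.8   3.7]
 [  2.1 185.7  35. ]]
[-0.12540004 -0.78651982 -0.64782835] 30.15
```

```bash
python3 -c "
from rig import *;print(hand_in())"
```

```text
the job is handed in; nothing more can be done
None
```

The stack is built, clamped and handed in at about 30 s: choke on the sprung platform, bush flange down on it, and the red cap nearest the base locked across the cross-head by a quarter turn. No verdict was reported, so the result rests on my own checks.

- **Forces:** the choke and bush went on with no noticeable contact force. Pushing the cap down peaked at about 13 N in the readings.
- **Snag during locking:** after the quarter turn the cap sat nearly 2 mm off along the fixture, at the edge of what the groove allows. A sideways nudge did not move it, because friction held it. Small ±5° turns with light side load centred it, then it rose into the lock as I eased off.
- **Last pictures, after letting go and backing away:**
  - The cross-head lies in the groove between the pads, and the stack looks level and stays put.
  - The cap is about 1.5 mm off the bush, and the bush about 1.5 mm off the choke. The cap's x axis is within a degree or so of the fixture's.
  - Nothing is touching the robot.
- **Not measured:** the clamping force of the cap on the bush. It follows only from the cap locking at the expected height, about 3 mm below its free resting height.
- **Disagreement:** the wrist camera's calibration read about 2 mm differently after the quarter turn, so I relied on positions within a single picture there.

I never went near the white tube and passed over the yellow choke only high above it. I did not re-measure either at the end.

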